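# Repack the marking kit and stamp its tag

### The job

Pack the marking kit back into the blue case in layers: first every drill-bit box that is out on the bench flat in a well of its own, then the safety ruler lying flat across them on the two end ledges. When both layers are in, take the mallet by its handle and strike the sprung punch of the green stamp with the mallet's head, one brisk blow that carries it to the bottom, to mark the kit's tag. Finally stand the mallet's head in its raised pocket with the handle lying across above the ruler, and leave the other things on the bench alone.

Things in the scene. Friction and masses are not known exactly. Their poses are not given: they have to be found in the camera images.
- box_a_c (a point): Drill-bit box, blue with a white lid, a closed block 24 (x) by 44 (y) by 30 mm high, 70 g, free on the table, lying flat. Three to five of the five boxes are present. Point at its centre, 15 mm above its underside; y is its long axis. It can be gripped across its 24 mm width, high up so that the fingers stay above the 10 mm dividers of the case.
- box_b_c (a point): Drill-bit box, orange with a white lid, a closed block 24 (x) by 44 (y) by 30 mm high, 70 g, free on the table, lying flat. Three to five of the five boxes are present. Point at its centre, 15 mm above its underside; y is its long axis. It can be gripped across its 24 mm width, high up so that the fingers stay above the 10 mm dividers of the case.
- box_c_c (a point): Drill-bit box, green with a white lid, a closed block 24 (x) by 44 (y) by 30 mm high, 70 g, free on the table, lying flat. Three to five of the five boxes are present. Point at its centre, 15 mm above its underside; y is its long axis. It can be gripped across its 24 mm width, high up so that the fingers stay above the 10 mm dividers of the case.
- box_d_c (a point): Drill-bit box, red with a white lid, a closed block 24 (x) by 44 (y) by 30 mm high, 70 g, free on the table, lying flat. Three to five of the five boxes are present. Point at its centre, 15 mm above its underside; y is its long axis. It can be gripped across its 24 mm width, high up so that the fingers stay above the 10 mm dividers of the case.
- box_e_c (a point): Drill-bit box, black with a white lid, a closed block 24 (x) by 44 (y) by 30 mm high, 70 g, free on the table, lying flat. Three to five of the five boxes are present. Point at its centre, 15 mm above its underside; y is its long axis. It can be gripped across its 24 mm width, high up so that the fingers stay above the 10 mm dividers of the case.
- ruler_c (a point): Aluminium safety ruler, a plate 60 (x) by 220 (y) by 4 mm thick with a raised red rib along its middle to grip by (14 mm wide in x, 120 mm long in y, 14 mm high above the plate, so 18 mm in all). Point at its middle, 9 mm above its underside; y is its length, z up. 140 g. Either end may point either way.
- mallet_grip (a point): The place to hold the mallet: on its wooden handle, 44 mm from the middle of the head, 35 mm above the head's lower face. The handle is 18 by 18 mm and runs level along the mallet's -x axis from the head (22 mm from its middle) to 140 mm from its middle. The mallet stands on one face of its head on the table, handle level.
- mallet_head (a point): Centre of the mallet's head, a square block 44 by 44 by 70 mm high (steel middle, yellow faces above and below), 35 mm above its lower striking face. x points from handle to head, z up. It is tall and easily tipped by a gripper reaching low beside it. The mallet weighs about 300 g, nearly all in the head.
- case: Open blue kit case, fixed, 204 by 244 mm; origin on the table, z up. Six low wells (two by three), a ledge 40 mm high at its +y and -y ends, a mallet pocket at its +x side. The ruler lies along case y over the wells, its middle over the origin, ends on the ledges in recesses 69 mm wide (cheeks 50 mm high) and 232 mm between end walls 56 mm high. Boxes end 4 mm below it and cannot go in after it.
- well0 (a point): Middle of the floor of one well of the case, at (-28, -62) mm in the case and 6 mm above the table. The well is 40 mm (case x) by 54 mm (case y), for one box lying along case y, with dividers 10 mm high round it. Any box may go in any well.
- well1 (a point): Middle of the floor of one well of the case, at (-28, 0) mm in the case and 6 mm above the table. The well is 40 mm (case x) by 54 mm (case y), for one box lying along case y, with dividers 10 mm high round it. Any box may go in any well.
- well2 (a point): Middle of the floor of one well of the case, at (-28, 62) mm in the case and 6 mm above the table. The well is 40 mm (case x) by 54 mm (case y), for one box lying along case y, with dividers 10 mm high round it. Any box may go in any well.
- well3 (a point): Middle of the floor of one well of the case, at (28, -62) mm in the case and 6 mm above the table. The well is 40 mm (case x) by 54 mm (case y), for one box lying along case y, with dividers 10 mm high round it. Any box may go in any well.
- well4 (a point): Middle of the floor of one well of the case, at (28, 0) mm in the case and 6 mm above the table. The well is 40 mm (case x) by 54 mm (case y), for one box lying along case y, with dividers 10 mm high round it. Any box may go in any well.
- well5 (a point): Middle of the floor of one well of the case, at (28, 62) mm in the case and 6 mm above the table. The well is 40 mm (case x) by 54 mm (case y), for one box lying along case y, with dividers 10 mm high round it. Any box may go in any well.
- pocket (a point): Middle of the floor of the mallet-head pocket, 94 mm along case +x from the case origin and 40 mm above the table; the pocket is 52 by 52 mm with walls 8 mm high. The mallet stands there on its face with its handle running along case -x, 8 mm above the ruler's rib; the ruler cannot be put in after it.
- punch (a joint): How far the sprung punch of the green tag stamp is pressed down, 0 (up) to 0.014 m (fully down). Its spring pushes back with 3 N at the top and 9 N at the bottom and lifts it again. A slow push makes no mark: it marks only if the mallet's head drives it past 0.008 m while it is still moving down faster than 0.03 m/s (a 0.1 to 0.15 m/s blow that carries through to the bottom does so).
- punch_top (a point): Middle of the top of the punch's round steel cap (34 mm across, 76 mm above the table when up). The stamp, fixed to the table, has an 84 by 84 mm base and a 50 mm block below the cap, up to 48 mm high.
- tape_roll: Bystander, to be left alone: yellow roll of masking tape, 70 mm across, 22 mm high; origin at its underside.
- tape_measure: Bystander, to be left alone: green tape measure, 52 mm square, 26 mm high; origin at its underside.
- marker: Bystander, to be left alone: black marker pen, 100 mm long, 14 mm high; origin at its underside.
- flat_file: Bystander, to be left alone: flat file with a wooden handle, 250 mm long, 18 mm high; origin at its underside.
- rivet_tray: Bystander, to be left alone: clear tray of rivets, 85 by 65 by 28 mm; origin at its underside.
- riveter: Bystander, to be left alone: blue-handled hand riveter, 190 mm long, 20 mm high; origin at its underside.
Mind the look-alikes: they are no part of the job. Leave any purple or yellow look-alike of the part that bears box_a_c alone.

How it is judged:
By the outcome, as a careful person would: the job done as asked, in the order asked, and still so for the second after the job is handed in, with the robot touching nothing.
Of bit_box_a, bit_box_b, bit_box_c, bit_box_d, bit_box_e only 3 to 5 are there at a start; the rules pass over those that are not, and their reading is None.
At some moment in a run one of bit_box_a, bit_box_b, bit_box_c, bit_box_d, bit_box_e, safety_ruler may be knocked a few centimetres aside while the robot is not near it.
It also fails if it takes over 210 s, if anything falls off the work surface, if the arm or the gripper's body presses on something with over 40 N, if the wrist force passes 120 N, or if a joint passes its speed limit or range.

### The arm

A 6-joint arm with a two-finger parallel gripper is mounted at the origin on the work surface. World frame = base frame: x ahead of the robot, y to its left, z up, the work surface at z = 0. Lengths are in mm, angles in rad, forces in N, time in s.
With the tool pointing down it reaches from about 400 to 925 mm from the base axis. Payload 12.5 kg.
Tool frame: the origin (TCP) lies at the centre of the arm's flange, where the gripper is bolted on; the fingertips stand 190 mm ahead of it and the grasp point (between the pads) lies env.grip_point_offset ahead of it (env.grip_point_offset is the distance from the TCP to the grasp point, in mm); z points along the fingers, x is the direction in which the jaws open and shut, and the axes are right-handed (so a half turn about z gives the same grasp; the last joint's range is limited). The gripper opens to 95 mm and grips with 3 to 60 N. Pads are 20 mm wide; open, the fingers measure 119 mm over their backs; the gripper's body (75 mm by 180 mm) begins 59 mm behind the grasp point.
Start: joints at [-1.424, 0.491, 1.559, -0, 1.092, -0.106], TCP at [156.342, -605.13, 404.761] pointing down, gripper open.
Joint ranges: [-3.1, 3.1], [-0.84, 2.19], [0.05, 2.79], [-1.13, 4.28], [0.06, 2.93], [-2.69, 2.69]. Speed limits (rad/s): [2.22, 2.22, 2.79, 3.14, 3.14, 3.14].

### API

Orientations are given as [roll, pitch, yaw] about the fixed x, y, z axes, in that order (R = Rz(yaw) Ry(pitch) Rx(roll)).
In Python, from cell import state, read_camera, camera_model, job_done, env gives the robot as it stands.
- The arm moves only by the tool arm_command, never from a script. Its argument "steps" is a list of rows, each a list of 6 numbers: the shift along the tool's x, y, z in cm, then the turn, a rotation vector about the tool's x, y, z in degrees. In form: [[dx, dy, dz, rx, ry, rz], ...]. A call has 1 to 12 rows; each row is the pose to reach, as a shift and turn from the pose commanded when the call began, along the tool's axes at that moment; what a row does not reach only later rows make up. A row lasts 1/12 s, in which the tool goes at most 41.7 mm and 7.16 degrees, less where a joint would pass 70% of its speed; a pose out of reach is approached as far as the arm can. A call with a gripper value outside its range is refused whole. "jaw" is the finger opening in cm, from 0 to 9.51, set as the call begins (left out, the last holds). The fingers move at their own pace and stop on an object; the grip force is fixed at half the most. Time passes only in rows, so rows that repeat a pose let the fingers close. It gives the time, the measured TCP pose, the force and the opening at its end, in the units of the state.
- state(): the state, without advancing time (a new reading comes with each control period).
- read_camera(name): name is "scene" or "side" or "wrist"; returns the picture (400x640x3 uint8, red, green, blue); there is no depth.
- camera_model(name): a dict with "K" (3x3 intrinsics, pixels), "xyz" and "rotation" of the camera in the world. Camera axes: x right, y up, looking along -z (the intrinsics and any distortion apply to the point x, -y, -z); pixel columns grow to the right and rows downward; lengths in mm; the calibration is good to about 2 mm. A picture is of the moment at which its call begins: read the wrist's pose just before it. camera_model takes no time and is no camera call; for the wrist camera it gives the pose at the moment of the call.
- job_done(): hands the job in, once; it reports no verdict.
The state is a dict: "t": time; "joints": joint angles; "qvel": joint speeds; "tau": joint torques, N m; "eef_pos": TCP position; "tcp_rot": TCP orientation; "ft_force": force on the tool from outside, world axes, zero at the start; "moment": the same for the moment, N m; "opening": opening from 0.0 (shut) to 1.0 (fully open).
Only numpy, scipy, OpenCV 4.12 (cv2) and the standard library are available. Lean on these libraries where they do the work, as an engineer would, in place of code of your own. Each camera call takes 0.05 s, during which the arm holds its last target. There are 200 camera calls.

## Working session

There is one attempt and no reset: what is moved stays moved. The work goes in short steps, Python scripts to look and compute and a tool call to move; the robot and the scene stay as the last step left them, time stands still between calls to the robot, and variables do not carry over. Pictures are saved under pics/ and viewed, about 12 in all and at most 16, crops included, and the job is handed in when it is done.

Besides the shell and the picture viewer there is one more tool, called after ">>>" in YAML: its name, and indented under it one key for each argument. arm_command: Moves the arm, as the interface text tells. Its arguments: {"type":"object","properties":{"steps":{"type":"array"},"jaw":{"type":"number"}},"required":["steps"]}

```bash
ls; mkdir -p pics; python3 - <<'E'
from cell import *
import cv2
print(state()); print(env.grip_point_offset)
for n in("scene","side","wrist"):
    m=camera_model(n); print(n,m)
    cv2.imwrite(f"pics/{n}0.png",read_camera(n)[:,:,::-1])
E
```

```text
pics
{'t': 0.0, 'joints': array([-1.42356408e+00,  4.91550756e-01,  1.55944444e+00, -1.42666530e-05,
        1.09168203e+00, -1.05604543e-01]), 'qvel': array([-4.56024694e-04, -1.18795022e-04, -3.15836362e-04, -9.85657764e-04,
       -5.10413353e-04,  7.49037791e-05]), 'tau': array([-3.83195729e-03, -6.12653518e+01, -2.58182091e+01,  6.91726618e-02,
        4.82538552e-02, -1.05310380e-04]), 'eef_pos': array([ 156.35825997, -605.09270856,  404.16882801]), 'tcp_rot': array([-3.14149091e+00,  1.07986233e-03, -1.31795290e+00]), 'ft_force': array([-0.02613396, -0.38395595,  0.63064878]), 'moment': array([ 0.03668586,  0.04556773, -0.01744703]), 'opening': 1.001528146346664}
171.3
scene {'K': array([[388.34790136,   0.        , 318.29973939],
       [  0.        , 388.34790136, 199.1326176 ],
       [  0.        ,   0.        ,   1.        ]]), 'xyz': array([1186.77641555,  -53.37284263,  912.16045891]), 'rotation': array([ 0.67695602, -0.00409917,  1.43596605])}
side {'K': array([[388.29598006,   0.        , 315.49539315],
       [  0.        , 388.29598006, 200.61878654],
       [  0.        ,   0.        ,   1.        ]]), 'xyz': array([ 91.18524154, 662.10564666, 725.54012634]), 'rotation': array([ 0.8839746 , -0.01926021, -2.53199437])}
wrist {'K': array([[339.54024361,   0.        , 316.54227493],
       [  0.        , 339.54024361, 200.38755134],
       [  0.        ,   0.        ,   1.        ]]), 'xyz': array([ 220.83018271, -585.90777593,  383.5850823 ]), 'rotation': array([-2.40659360e-01,  2.08695205e-04, -1.31839354e+00])}
```

View pics/scene0.png

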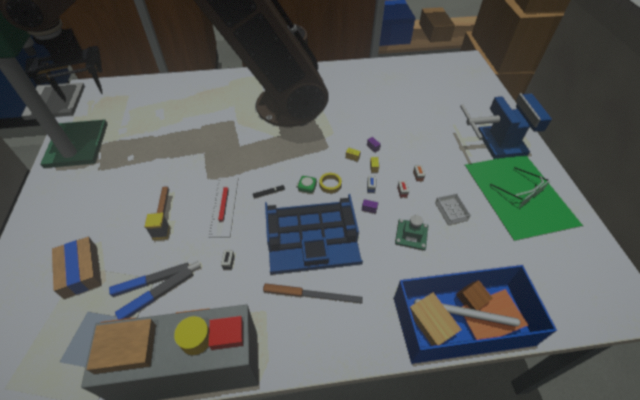

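View pics/side0.png

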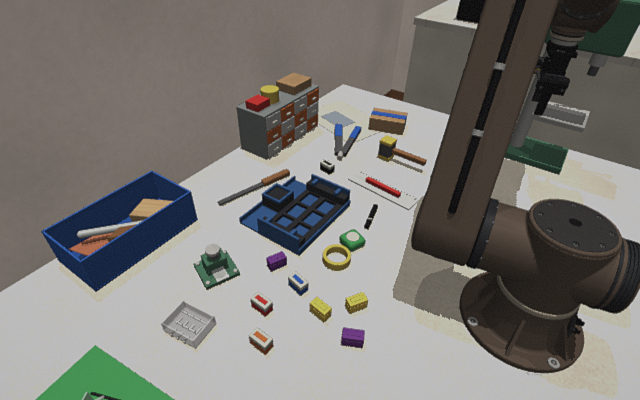

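The scene and side views show four kit boxes: blue (372,183), red (403,187), orange (420,172) and black (228,258) in scene pixels. The ruler is at (224,207), the mallet at (157,210), the case at (312,233) and the stamp at (413,232). No green box is visible; the purple and yellow ones are look-alikes.

```bash
cat > h.py <<'E'
import numpy as np, cv2
from scipy.spatial.transform import Rotation as Rn
from cell import *
def rot(r): return Rn.from_euler('xyz',r).as_matrix()
def cast(m,px,z):
    px=np.atleast_2d(px).astype(float);K=m['K'];z=np.broadcast_to(z,len(px))
    d=np.c_[(px[:,0]-K[0,2])/K[0,0],-(px[:,1]-K[1,2])/K[1,1],-np.ones(len(px))]@rot(m['rotation']).T
    return m['xyz']+d*((z-m['xyz'][2])/d[:,2])[:,None]
def proj(m,P):
    c=(np.atleast_2d(P)-m['xyz'])@rot(m['rotation']);K=m['K']
    return np.c_[K[0,2]-K[0,0]*c[:,0]/c[:,2],K[1,2]+K[1,1]*c[:,1]/c[:,2]]
def move(p,yaw,rpy=None):
    """row (cm,deg) from current pose to grasp point p with yaw, tool down"""
    s=state();R0=rot(s['tcp_rot'])
    R1=rot([np.pi,0,yaw]); tcp=np.array(p)+[0,0,env.grip_point_offset]
    return np.r_[R0.T@(tcp-s['eef_pos'])/10,np.degrees(Rn.from_matrix(R0.T@R1).as_rotvec())].round(2)
E
python3 - <<'E'
from h import *
m=camera_model('scene')
N=['blue','red','orange','black','ruler','malhead','malend','punch','case','purple1','tape']
px=[(372,181),(403,185),(420,170),(228,255),(224,205),(154,216),(164,189),(417,219),(312,233),(370,205),(331,183)]
z=[30,30,30,30,9,70,35,76,20,30,22]
for n,p in zip(N,cast(m,px,z)): print(n,p.round())
im=cv2.imread('pics/scene0.png')[150:300,130:480]
cv2.imwrite('pics/s1.png',cv2.resize(im,None,fx=2.28,fy=2.28,interpolation=2))
E
```

```text
blue [436. 216.  30.]
red [464. 305.  30.]
orange [411. 374.  30.]
black [ 639. -213.   30.]
ruler [ 454. -230.    9.]
malhead [ 516. -404.   70.]
malend [ 391. -402.   35.]
punch [623. 291.  76.]
case [593.  13.  20.]
purple1 [526. 190.  30.]
tape [421.  93.  22.]
```

View pics/wrist0.png

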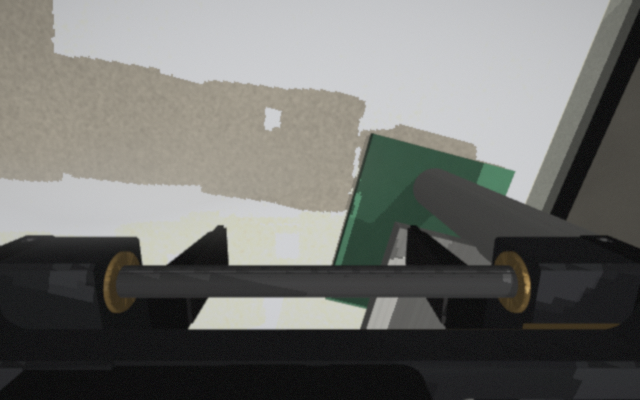

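Wrist picture: no kit parts in it; the camera looks past the fingers, so rows below about 230 are blocked. Next I survey from three higher poses.

```bash
python3 - <<'E'
from h import *
print(move([440,-300,280],-np.pi/2))
E
```

```text
[-22.45 -35.1   -4.68  -0.     0.05  14.48]
```

View pics/s1.png

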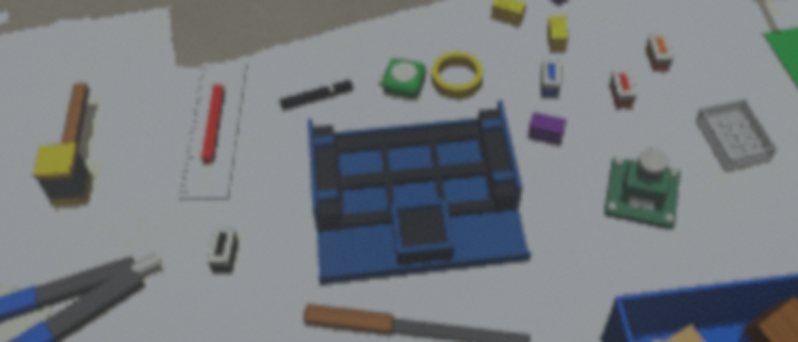

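The crop shows the case with its pocket toward world +x and all six wells empty, plus the four boxes, ruler, mallet and stamp.

>>> arm_command:
  steps:
    - [-22.45, -35.1, -4.7, 0, 0, 14.5]
    - [-22.45, -35.1, -4.7, 0, 0, 14.5]
    - [-22.45, -35.1, -4.7, 0, 0, 14.5]
    - [-22.45, -35.1, -4.7, 0, 0, 14.5]
    - [-22.45, -35.1, -4.7, 0, 0, 14.5]
    - [-22.45, -35.1, -4.7, 0, 0, 14.5]
    - [-22.45, -35.1, -4.7, 0, 0, 14.5]
    - [-22.45, -35.1, -4.7, 0, 0, 14.5]
    - [-22.45, -35.1, -4.7, 0, 0, 14.5]
    - [-22.45, -35.1, -4.7, 0, 0, 14.5]
    - [-22.45, -35.1, -4.7, 0, 0, 14.5]
    - [-22.45, -35.1, -4.7, 0, 0, 14.5]

```text
t: 1.15
eef_pos: [441.2, -298.3, 451.9]
tcp_rot: [-3.141, -0.0, -1.567]
ft_force: [-0.7, -0.5, -1.1]
opening: 1.0
```

>>> arm_command:
  steps:
    - [0, 0, 0, 0, 0, 0]
    - [0, 0, 0, 0, 0, 0]
    - [0, 0, 0, 0, 0, 0]
    - [0, 0, 0, 0, 0, 0]

```text
t: 1.48
eef_pos: [439.3, -300.9, 451.6]
tcp_rot: [3.141, 0.0, -1.573]
ft_force: [-0.2, -0.1, -0.2]
opening: 1.002
```

```bash
cat >> h.py <<'E'
import pickle
def snap(n,cam='wrist'):
    m=camera_model(cam); im=read_camera(cam)[:,:,::-1].copy()
    cv2.imwrite(f'pics/{n}.png',im); pickle.dump(m,open(f'pics/{n}.pkl','wb')); return m,im
def load(n): return pickle.load(open(f'pics/{n}.pkl','rb')),cv2.imread(f'pics/{n}.png')
E
python3 - <<'E'
from h import *
m,im=snap('wB'); print(state()['t'],state()['eef_pos'],m['xyz'])
print(move([520,50,280],-np.pi/2),move([430,250,280],-np.pi/2))
E
```

```text
1.5333 [ 439.43248702 -300.8146726   451.62868574] [ 505.9496394  -298.50160119  430.89543725]
[-3.51e+01 -7.99e+00  3.00e-02  1.00e-02  0.00e+00 -1.10e-01] [-5.508e+01  1.050e+00  3.000e-02  1.000e-02  0.000e+00 -1.100e-01]
```

View pics/wB.png

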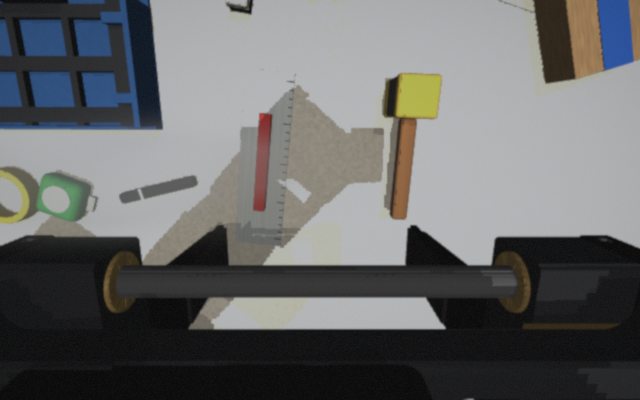

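wB shows the mallet (head top centred near (418,96), handle end near (400,217)), the ruler rib from (265,113) to (260,211), and the corner of the black box at (238,5).

>>> arm_command:
  steps:
    - [-35.1, -8, 0, 0, 0, 0]
    - [-35.1, -8, 0, 0, 0, 0]
    - [-35.1, -8, 0, 0, 0, 0]
    - [-35.1, -8, 0, 0, 0, 0]
    - [-35.1, -8, 0, 0, 0, 0]
    - [-35.1, -8, 0, 0, 0, 0]
    - [-35.1, -8, 0, 0, 0, 0]
    - [-35.1, -8, 0, 0, 0, 0]
    - [-35.1, -8, 0, 0, 0, 0]
    - [-35.1, -8, 0, 0, 0, 0]
    - [-35.1, -8, 0, 0, 0, 0]
    - [-35.1, -8, 0, 0, 0, 0]

```text
t: 2.53
eef_pos: [520.1, 50.3, 451.6]
tcp_rot: [3.141, -0.0, -1.571]
ft_force: [0.5, -0.4, 0.2]
opening: 0.997
```

>>> arm_command:
  steps:
    - [0, 0, 0, 0, 0, 0]
    - [0, 0, 0, 0, 0, 0]
    - [0, 0, 0, 0, 0, 0]

```text
t: 2.78
eef_pos: [520.1, 50.0, 451.8]
tcp_rot: [-3.141, -0.0, -1.573]
ft_force: [-0.2, -0.3, 0.4]
opening: 0.999
```

```bash
python3 - <<'E'
from h import *
m,im=snap('wC'); print(state()['eef_pos'])
E
```

```text
[520.09110614  50.16755323 451.78202932]
```

>>> arm_command:
  steps:
    - [-20, 9, 0, 0, 0, 0]
    - [-20, 9, 0, 0, 0, 0]
    - [-20, 9, 0, 0, 0, 0]
    - [-20, 9, 0, 0, 0, 0]
    - [-20, 9, 0, 0, 0, 0]
    - [-20, 9, 0, 0, 0, 0]
    - [-20, 9, 0, 0, 0, 0]
    - [-20, 9, 0, 0, 0, 0]
    - [-20, 9, 0, 0, 0, 0]
    - [-20, 9, 0, 0, 0, 0]

```text
t: 3.67
eef_pos: [430.9, 249.9, 451.6]
tcp_rot: [3.142, -0.0, -1.573]
ft_force: [0.7, 0.5, 1.5]
opening: 1.0
```

```bash
python3 - <<'E'
from h import *
m,im=snap('wA'); print(state()['eef_pos'],state()['t'])
c=load('wC')[1][:240,:]; a=im[:240]
cv2.imwrite('pics/ca.png',np.vstack([c,a]))
E
```

```text
[430.82805145 249.92631177 451.65947978] 3.7167
```

View pics/ca.png

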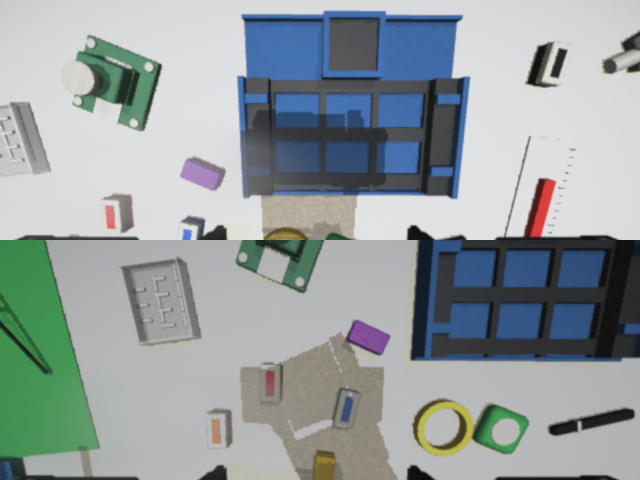

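The upper half (wC) shows the whole case, stamp, black box (549,64) and the purple look-alike; the lower half (wA) shows red (270,143), blue (347,168) and orange (217,190), rows counted within wA. Now the blob measurements.

```bash
cat >> h.py <<'E'
from scipy.optimize import least_squares
def blobs(im,lo,hi,roi,amin=8,k=1):
    h=cv2.cvtColor(im,cv2.COLOR_BGR2HSV); M=cv2.inRange(h,lo,hi); x0,y0,x1,y1=roi
    Z=np.zeros_like(M); Z[y0:y1,x0:x1]=M[y0:y1,x0:x1]
    n,L,S,C=cv2.connectedComponentsWithStats(Z)
    out=[]
    for i in range(1,n):
        if S[i,4]>=amin:
            ys,xs=np.nonzero(L==i); p=np.c_[xs,ys].astype(np.float32); out.append((S[i,4],C[i],p))
    return sorted(out,key=lambda b:-b[0])
def blobpose(m,b,z):
    w=cast(m,b[2],z)[:,:2]; c=w.mean(0); e,v=np.linalg.eigh(np.cov((w-c).T)); a=v[:,1]
    r=cv2.minAreaRect(w.astype(np.float32))
    return c.round(1),'long axis deg %.1f'%(np.degrees(np.arctan2(a[1],a[0]))%180),'size',(np.sqrt(12*e)).round(1),'rect',np.round(r[0],1),np.round(r[1],1)
E
python3 - <<'E'
from h import *
B,C,A=load('wB'),load('wC'),load('wA')
def show(n,V,lo,hi,roi,z,k=1):
    for b in blobs(V[1],lo,hi,roi)[:k]: print(n,b[0],b[1].round(1),*blobpose(V[0],b,z))
red=((0,90,40),(12,255,255))
show('red A',A,(0,60,40),(8,255,255),(250,110,300,170),30)
show('red C',C,(0,60,40),(8,255,255),(90,180,140,238),30)
show('orange A',A,(4,60,60),(22,255,255),(200,160,240,215),30)
show('blue A',A,(100,70,30),(128,255,255),(325,140,370,195),30)
show('black C',C,(0,0,0),(180,255,60),(530,35,580,95),30,2)
show('rib B',B,(0,120,60),(8,255,255),(230,90,300,230),18)
show('mal top B',B,(22,120,120),(34,255,255),(380,60,450,130),70)
show('handle B',B,(5,80,50),(18,255,255),(380,110,420,228),44)
print('stamp C')
show('capA',C,(0,0,80),(180,40,255),(55,50,100,105),76)
for b in blobs(C[1],(100,120,40),(125,255,255),(270,85,430,180),60): print('well',b[0],b[1].round(1),*blobpose(C[0],b,6))
for n,p,z in(('pocket rim C',[(323,11),(385,11),(385,78),(323,78)],48),('base',[(246,16),(460,16)],6)):print(n,cast(C[0],p,z).round(1))
c=cv2.resize(C[1][0:210,230:480],None,fx=2.4,fy=2.4,interpolation=2); s=cv2.resize(C[1][25:140,50:170],None,fx=2.4,fy=2.4,interpolation=2)
o=np.zeros((504,290+600,3),np.uint8); o[:s.shape[0],:s.shape[1]]=s; o[:,290:290+600]=c
cv2.imwrite('pics/z.png',o[:,:890][:,90-90:800+90][:, :] if o.shape[1]<=800 else cv2.resize(o,None,fx=.89,fy=.89))
E
```

```text
red A 217 [269.7 142.7] [468.6 306.6] long axis deg 176.7 size [ 9.7 30.3] rect [468.1 306.3] [ 9.3 30.1]
red C 184 [109.7 217. ] [468.  306.7] long axis deg 176.9 size [ 9.9 29.4] rect [467.8 306.8] [ 9.8 28.6]
orange A 189 [215.5 190.7] [411.5 374.1] long axis deg 176.6 size [ 9.5 29.4] rect [411.1 374.1] [ 8.5 29.6]
blue A 189 [346.8 168.9] [437.5 216. ] long axis deg 167.4 size [ 9.3 29.4] rect [437.3 216.1] [ 9.3 28.8]
black C 324 [537.4  65.1] [ 642.1 -193.1] long axis deg 174.3 size [11.6 41.3] rect [ 640.7 -193.8] [42.3 17.7]
black C 177 [558.3  62.6] [ 644.6 -215.8] long axis deg 170.1 size [ 7.4 27.6] rect [ 644.5 -215.8] [ 7.4 27.3]
rib B 265 [264.4 125.8] [ 495.9 -236.9] long axis deg 173.2 size [12.5 28.8] rect [ 495.2 -236.8] [12.8 29.7]
mal top B 1792 [417.7  95.5] [ 526.8 -401.8] long axis deg 142.5 size [41.9 42.2] rect [ 526.4 -401.8] [42.2 42.4]
handle B 1602 [402.7 167.2] [ 449.2 -397.4] long axis deg 177.6 size [ 18.3 115.3] rect [ 446.8 -397.3] [ 18.7 115.8]
stamp C
capA 1807 [71.6 77.9] [624.8 294.1] long axis deg 164.2 size [35.3 48.1] rect [624.3 290.8] [39.  56.4]
well 1531 [348.8 109.7] [595.2  12.9] long axis deg 88.0 size [40.3 53.6] rect [594.8  12.8] [53.3 39.8]
well 1498 [296.7 109.5] [595.6  76. ] long axis deg 89.3 size [39.7 53.3] rect [595.5  75.8] [53.7 38.6]
well 1471 [400.5 110. ] [594.7 -49.7] long axis deg 89.4 size [39.3 53.2] rect [594.6 -49.6] [53.2 39.8]
well 1317 [397.5 157. ] [537.9 -49.2] long axis deg 88.0 size [39.2 52.6] rect [537.8 -49.1] [52.6 39.9]
well 1287 [347.4 156.5] [538.7  13.5] long axis deg 86.3 size [38.1 52.4] rect [538.5  13.9] [53.4 38.6]
well 411 [306.5 149.4] [547.7  64.5] long axis deg 67.5 size [19.8 36.8] rect [543.2  71.3] [42.1 27.3]
pocket rim C [[692.   45.2  48. ]
 [691.9 -18.2  48. ]
 [627.1 -21.2  48. ]
 [627.2  45.   48. ]]
base [[ 698.6  131.9    6. ]
 [ 698.1 -111.6    6. ]]
```

View pics/z.png

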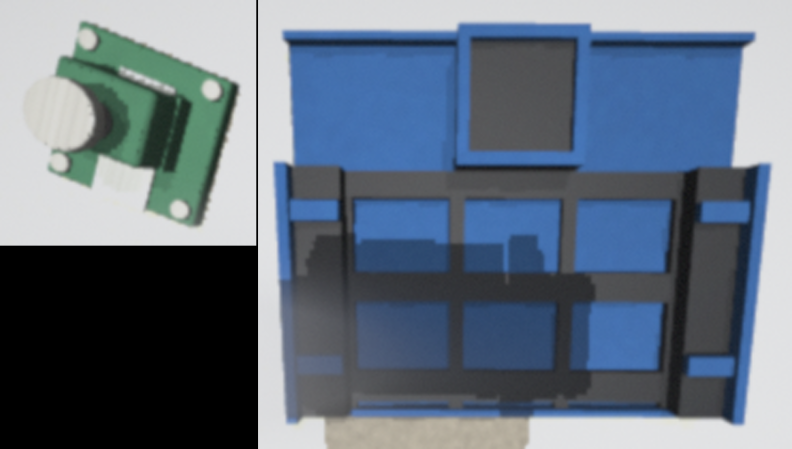

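```bash
cat >> h.py <<'E'
COL={'red':((0,80,60),(6,255,255),30),'orange':((7,80,80),(20,255,255),30),'blue':((105,90,40),(128,255,255),30),'black':((0,0,0),(180,255,70),30),'rib':((0,120,60),(6,255,255),18)}
PX={'red':(403,185),'orange':(420,170),'blue':(372,181),'black':(228,255),'rib':(224,205)}
def scenecheck(names,im=None,r=16):
    m=camera_model('scene'); im=read_camera('scene')[:,:,::-1].copy() if im is None else im
    for n in names:
        lo,hi,z=COL[n];x,y=PX[n]; bs=blobs(im,lo,hi,(x-r,y-r,x+r,y+r),4)
        print(n,[(b[0],b[1].round(1).tolist(),cast(m,b[1],z)[0,:2].round(0).tolist()) for b in bs[:2]])
E
python3 - <<'E'
from h import *
scenecheck(PX,cv2.imread('pics/scene0.png')); scenecheck(PX)
print(move([468.3,306.5,100],np.radians(-93.2)))
E
```

```text
red [(np.int32(21), [403.3, 185.2], [465.0, 306.0])]
orange [(np.int32(18), [419.5, 169.5], [409.0, 373.0])]
blue [(np.int32(13), [371.5, 180.8], [435.0, 215.0])]
black [(np.int32(38), [228.6, 264.8], [669.0, -211.0]), (np.int32(17), [226.5, 256.4], [643.0, -217.0])]
rib [(np.int32(119), [222.8, 204.2], [457.0, -232.0])]
red [(np.int32(20), [403.4, 185.2], [465.0, 306.0]), (np.int32(9), [403.4, 195.3], [503.0, 296.0])]
orange [(np.int32(18), [419.5, 169.5], [409.0, 373.0])]
blue [(np.int32(11), [371.5, 180.7], [435.0, 215.0])]
black [(np.int32(35), [228.4, 265.1], [669.0, -212.0]), (np.int32(15), [226.4, 256.7], [644.0, -217.0])]
rib [(np.int32(113), [222.8, 204.1], [457.0, -232.0])]
[-5.660e+00 -3.740e+00  1.803e+01  0.000e+00 -1.000e-02  3.080e+00]
```

>>> arm_command:
  steps:
    - [-5.66, -3.74, 18, 0, 0, 3.1]
    - [-5.66, -3.74, 18, 0, 0, 3.1]
    - [-5.66, -3.74, 18, 0, 0, 3.1]
    - [-5.66, -3.74, 18, 0, 0, 3.1]
    - [-5.66, -3.74, 18, 0, 0, 3.1]
    - [-5.66, -3.74, 18, 0, 0, 3.1]
    - [-5.66, -3.74, 18, 0, 0, 3.1]
  jaw: 5

```text
t: 4.35
eef_pos: [468.0, 307.1, 271.0]
tcp_rot: [3.139, -0.001, -1.626]
ft_force: [0.0, -0.2, 0.3]
opening: 0.568
```

>>> arm_command:
  steps:
    - [0, 0, 2, 0, 0, 0]
    - [0, 0, 4, 0, 0, 0]
    - [0, 0, 5.5, 0, 0, 0]
    - [0, 0, 6.8, 0, 0, 0]
    - [0, 0, 6.8, 0, 0, 0]

```text
t: 4.77
eef_pos: [467.7, 306.9, 204.1]
tcp_rot: [3.142, -0.0, -1.626]
ft_force: [-0.1, -1.0, -0.8]
opening: 0.527
```

>>> arm_command:
  steps:
    - [0, 0, 0, 0, 0, 0]
    - [0, 0, 0, 0, 0, 0]
    - [0, 0, 0, 0, 0, 0]
    - [0, 0, 0, 0, 0, 0]
    - [0, 0, 0, 0, 0, 0]
  jaw: 0

```text
t: 5.18
eef_pos: [467.7, 307.6, 204.6]
tcp_rot: [-3.14, 0.0, -1.625]
ft_force: [-1.0, -2.7, 9.8]
opening: 0.25
```

>>> arm_command:
  steps:
    - [0, 0, -3, 0, 0, 0]
    - [0, 0, -6, 0, 0, 0]
    - [0, 0, -9, 0, 0, 0]
    - [0, 0, -9, 0, 0, 0]
    - [0, 0, -9, 0, 0, 0]

```text
t: 5.6
eef_pos: [467.6, 307.6, 295.2]
tcp_rot: [-3.139, 0.002, -1.625]
ft_force: [-0.3, 0.3, -1.2]
opening: 0.253
```

```bash
python3 - <<'E'
from h import *
s=state();print(s['t'],s['eef_pos'],s['opening']*95)
snap('g1')
print(move([566.6+28+.5,13.2+62-.2,120],np.radians(-0.5)))
E
```

```text
5.6 [467.5506963  307.64466869 295.22055708] 24.025215018241745
[ 2.252e+01 -1.402e+01  2.600e-01 -4.000e-02 -2.000e-02 -9.261e+01]
```

View pics/g1.png

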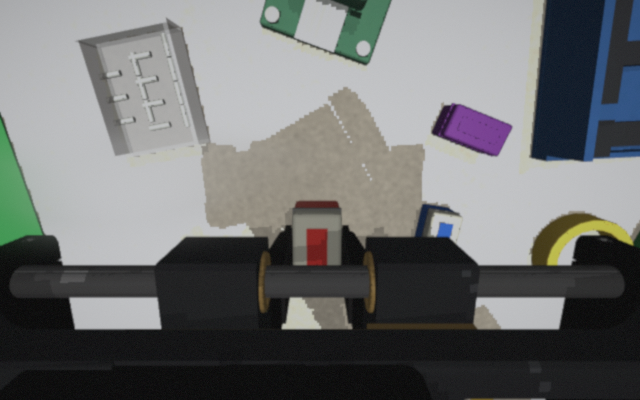

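Gripped: opening reads 24 mm, the box is level and its inset is centred near (317,245).

>>> arm_command:
  steps:
    - [22.5, -14, 0.3, 0, 0, -92.6]
    - [22.5, -14, 0.3, 0, 0, -92.6]
    - [22.5, -14, 0.3, 0, 0, -92.6]
    - [22.5, -14, 0.3, 0, 0, -92.6]
    - [22.5, -14, 0.3, 0, 0, -92.6]
    - [22.5, -14, 0.3, 0, 0, -92.6]
    - [22.5, -14, 0.3, 0, 0, -92.6]
    - [22.5, -14, 0.3, 0, 0, -92.6]
    - [22.5, -14, 0.3, 0, 0, -92.6]
    - [22.5, -14, 0.3, 0, 0, -92.6]
    - [22.5, -14, 0.3, 0, 0, -92.6]
    - [22.5, -14, 0.3, 0, 0, -92.6]

```text
t: 6.65
eef_pos: [595.0, 75.1, 288.8]
tcp_rot: [3.141, 0.003, -0.169]
ft_force: [0.1, -0.5, -0.5]
opening: 0.246
```

>>> arm_command:
  steps:
    - [0, 0, 0, 0, 0, 0]
    - [0, 0, 0, 0, 0, 0]
    - [0, 0, 0, 0, 0, 0]
    - [0, 0, 0, 0, 0, 0]

```text
t: 6.98
eef_pos: [595.1, 75.4, 290.2]
tcp_rot: [3.141, 0.001, -0.178]
ft_force: [-0.6, -0.0, -0.2]
opening: 0.249
```

```bash
python3 - <<'E'
from h import *
s=state();print(s['t'],s['eef_pos'],s['tcp_rot'])
print(move([595.1,75,39.5],np.radians(-0.5)))
snap('p1')
E
```

```text
6.9833 [595.13518513  75.35007934 290.21621123] [ 3.14135188e+00  7.31522562e-04 -1.78292677e-01]
[ 0.01  0.03  7.94  0.01  0.04 -9.72]
```

View pics/p1.png

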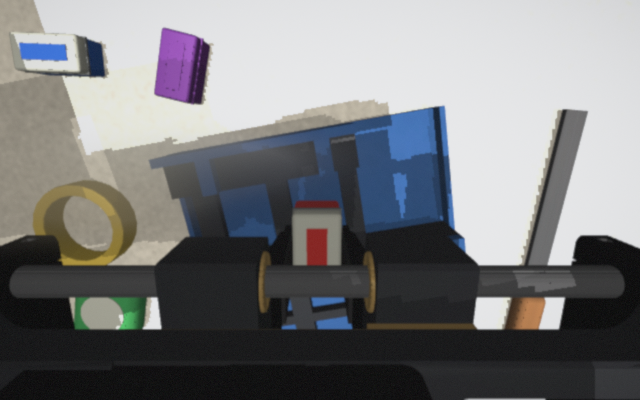

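p1 shows the red box held level over the case, still turned about 10° from the well; I finish the turn and lower it.

>>> arm_command:
  steps:
    - [0, 0, 0, 0, 0, -5]
    - [0, 0, 0, 0, 0, -9.7]
    - [0, 0, 2.5, 0, 0, -9.7]
    - [0, 0, 5, 0, 0, -9.7]
    - [0, 0, 6.6, 0, 0, -9.7]
    - [0, 0, 7.3, 0, 0, -9.7]
    - [0, 0, 7.8, 0, 0, -9.7]
    - [0, 0, 8, 0, 0, -9.7]
    - [0, 0, 8, 0, 0, -9.7]

```text
t: 7.78
eef_pos: [595.3, 75.3, 211.2]
tcp_rot: [3.142, -0.001, -0.007]
ft_force: [-0.2, 1.2, 0.1]
opening: 0.254
```

>>> arm_command:
  steps:
    - [0, 0, 0, 0, 0, 0]
    - [0, 0, 0, 0, 0, 0]
    - [0, 0, 0, 0, 0, 0]
  jaw: 4

```text
t: 8.03
eef_pos: [595.3, 75.4, 211.4]
tcp_rot: [3.142, -0.001, -0.006]
ft_force: [0.4, 0.4, -0.3]
opening: 0.395
```

>>> arm_command:
  steps:
    - [0, 0, -3, 0, 0, 0]
    - [0, 0, -6.5, 0, 0, 0]
    - [0, 0, -10, 0, 0, 0]
    - [0, 0, -12, 0, 0, 0]

```text
t: 8.37
eef_pos: [595.3, 75.4, 334.7]
tcp_rot: [-3.142, -0.004, -0.006]
ft_force: [0.3, 1.0, -0.2]
opening: 0.421
```

```bash
python3 - <<'E'
from h import *
s=state();print(s['t'],s['eef_pos'],s['tcp_rot'])
scenecheck(['orange','blue','black','rib'])
print(move([411.3,374.1,120],np.radians(176.6-270)))
E
```

```text
8.3667 [595.30532599  75.37919472 334.65898426] [-3.14156237 -0.00415613 -0.00607557]
orange [(np.int32(18), [419.5, 169.5], [409.0, 373.0]), (np.int32(4), [419.5, 179.0], [447.0, 362.0])]
blue [(np.int32(13), [371.5, 180.8], [435.0, 215.0]), (np.int32(5), [371.0, 190.0], [471.0, 205.0])]
black [(np.int32(32), [228.3, 265.0], [669.0, -212.0]), (np.int32(13), [226.2, 256.8], [644.0, -218.0])]
rib [(np.int32(114), [222.8, 204.1], [457.0, -232.0])]
[-18.65 -29.76   4.46  -0.39  -0.36  93.05]
```

>>> arm_command:
  steps:
    - [-18.65, -29.75, 4.4, 0, 0, 80]
    - [-18.65, -29.75, 4.4, 0, 0, 80]
    - [-18.65, -29.75, 4.4, 0, 0, 80]
    - [-18.65, -29.75, 4.4, 0, 0, 80]
    - [-18.65, -29.75, 4.4, 0, 0, 80]
    - [-18.65, -29.75, 4.4, 0, 0, 80]
    - [-18.65, -29.75, 4.4, 0, 0, 80]
    - [-18.65, -29.75, 4.4, 0, 0, 80]
    - [-18.65, -29.75, 4.4, 0, 0, 80]
    - [-18.65, -29.75, 4.4, 0, 0, 80]
    - [-18.65, -29.75, 4.4, 0, 0, 80]
    - [-18.65, -29.75, 4.4, 0, 0, 80]
  jaw: 5

```text
t: 9.42
eef_pos: [409.7, 374.8, 286.6]
tcp_rot: [-3.141, -0.0, -1.407]
ft_force: [-0.5, -0.6, 0.7]
opening: 0.524
```

>>> arm_command:
  steps:
    - [0, 0, 2, 0, 0, 7]
    - [0, 0, 2, 0, 0, 13]
    - [0, 0, 2, 0, 0, 13]

```text
t: 9.67
eef_pos: [410.3, 373.9, 266.1]
tcp_rot: [3.141, -0.001, -1.634]
ft_force: [0.7, 0.4, 0.6]
opening: 0.526
```

```bash
python3 - <<'E'
from h import *
s=state();print(s['t'],s['eef_pos'],s['tcp_rot'])
scenecheck(['blue','black','rib'])
print(move([411.3,374.1,32],np.radians(176.6-270)))
E
```

```text
9.6667 [410.31177924 373.92694857 266.11811985] [ 3.14078397e+00 -7.34286969e-04 -1.63388787e+00]
blue [(np.int32(13), [371.5, 180.8], [435.0, 215.0])]
black [(np.int32(34), [228.5, 264.8], [668.0, -212.0]), (np.int32(13), [226.2, 256.8], [644.0, -218.0])]
rib [(np.int32(114), [222.8, 204.1], [457.0, -232.0])]
[-0.02 -0.08  6.33  0.01 -0.01  0.15]
```

>>> arm_command:
  steps:
    - [0, -0.1, 2, 0, 0, 0]
    - [0, -0.1, 4, 0, 0, 0]
    - [0, -0.1, 5.5, 0, 0, 0]
    - [0, -0.1, 6.3, 0, 0, 0]
    - [0, -0.1, 6.3, 0, 0, 0]

```text
t: 10.13
eef_pos: [411.4, 373.8, 202.7]
tcp_rot: [3.14, -0.001, -1.627]
ft_force: [0.3, -0.6, 0.1]
opening: 0.526
```

>>> arm_command:
  steps:
    - [0, 0, 0, 0, 0, 0]
    - [0, 0, 0, 0, 0, 0]
    - [0, 0, 0, 0, 0, 0]
    - [0, 0, 0, 0, 0, 0]
    - [0, 0, 0, 0, 0, 0]
  jaw: 0

```text
t: 10.55
eef_pos: [411.5, 373.9, 204.3]
tcp_rot: [-3.141, 0.0, -1.629]
ft_force: [0.0, -0.0, 4.9]
opening: 0.251
```

>>> arm_command:
  steps:
    - [0, 0, -3, 0, 0, 0]
    - [0, 0, -6, 0, 0, 0]
    - [0, 0, -9, 0, 0, 0]
    - [0, 0, -9, 0, 0, 0]
    - [0, 0, -9, 0, 0, 0]

```text
t: 10.97
eef_pos: [411.4, 373.9, 295.2]
tcp_rot: [-3.139, 0.002, -1.629]
ft_force: [-0.6, -0.6, -0.8]
opening: 0.251
```

```bash
python3 - <<'E'
from h import *
s=state();print(s['t'],s['eef_pos'],s['opening']*95)
print(move([595,13,120],np.radians(-0.5)))
E
```

```text
10.9667 [411.43026298 373.90040075 295.19868283] 23.890147991176505
[ 3.496e+01 -2.043e+01  3.700e-01 -2.100e-01 -3.000e-02 -9.284e+01]
```

>>> arm_command:
  steps:
    - [35, -20.4, 0.3, 0, 0, -80]
    - [35, -20.4, 0.3, 0, 0, -80]
    - [35, -20.4, 0.3, 0, 0, -80]
    - [35, -20.4, 0.3, 0, 0, -80]
    - [35, -20.4, 0.3, 0, 0, -80]
    - [35, -20.4, 0.3, 0, 0, -80]
    - [35, -20.4, 0.3, 0, 0, -80]
    - [35, -20.4, 0.3, 0, 0, -80]
    - [35, -20.4, 0.3, 0, 0, -80]
    - [35, -20.4, 0.3, 0, 0, -80]
    - [35, -20.4, 0.3, 0, 0, -80]
    - [35, -20.4, 0.3, 0, 0, -80]

```text
t: 11.97
eef_pos: [596.0, 8.7, 289.0]
tcp_rot: [3.141, 0.001, -0.23]
ft_force: [-0.9, 0.1, -0.9]
opening: 0.247
```

>>> arm_command:
  steps:
    - [0, 0, 1, 0, 0, -7]
    - [0, 0, 2, 0, 0, -12.8]
    - [0, 0, 2, 0, 0, -12.8]
    - [0, 0, 2, 0, 0, -12.8]

```text
t: 12.3
eef_pos: [594.5, 12.6, 269.4]
tcp_rot: [-3.141, 0.003, -0.013]
ft_force: [0.0, -0.2, -0.4]
opening: 0.25
```

```bash
python3 - <<'E'
from h import *
s=state();print(s['t'],s['eef_pos'],s['tcp_rot'])
print(move([595,13,39.5],np.radians(-0.5)))
E
```

```text
12.3 [594.49447674  12.55314593 269.35549799] [-3.14146478e+00  2.72912196e-03 -1.28458357e-02]
[ 0.07 -0.04  5.86 -0.01  0.16 -0.24]
```

>>> arm_command:
  steps:
    - [0.05, 0, 2.5, 0, 0, 0]
    - [0.05, 0, 4.2, 0, 0, 0]
    - [0.05, 0, 5.2, 0, 0, 0]
    - [0.05, 0, 5.7, 0, 0, 0]
    - [0.05, 0, 5.9, 0, 0, 0]
    - [0.05, 0, 5.9, 0, 0, 0]

```text
t: 12.8
eef_pos: [595.3, 12.6, 211.9]
tcp_rot: [3.141, -0.0, -0.01]
ft_force: [0.7, 0.3, -0.9]
opening: 0.249
```

>>> arm_command:
  steps:
    - [0, 0, 0, 0, 0, 0]
    - [0, 0, 0, 0, 0, 0]
    - [0, 0, 0, 0, 0, 0]
  jaw: 4

```text
t: 13.05
eef_pos: [595.3, 12.6, 212.5]
tcp_rot: [3.141, -0.001, -0.01]
ft_force: [0.3, -0.3, -0.4]
opening: 0.391
```

>>> arm_command:
  steps:
    - [0, 0, -3, 0, 0, 0]
    - [0, 0, -6.5, 0, 0, 0]
    - [0, 0, -9, 0, 0, 0]
    - [0, 0, -9, 0, 0, 0]

```text
t: 13.38
eef_pos: [595.8, 12.6, 307.1]
tcp_rot: [3.141, -0.008, -0.01]
ft_force: [0.3, 0.2, -0.2]
opening: 0.422
```

```bash
python3 - <<'E'
from h import *
s=state();print(s['t'],s['eef_pos'],s['tcp_rot'])
scenecheck(['blue','black','rib'])
print(move([437.4,216,100],np.radians(167.4-270)))
E
```

```text
13.3833 [595.79964171  12.58463467 307.08829504] [ 3.140864   -0.00804031 -0.00960872]
blue [(np.int32(13), [371.5, 180.8], [435.0, 215.0]), (np.int32(4), [370.5, 190.0], [471.0, 204.0])]
black [(np.int32(31), [228.0, 265.5], [671.0, -213.0]), (np.int32(14), [226.3, 256.9], [644.0, -218.0])]
rib [(np.int32(115), [222.8, 204.0], [457.0, -232.0])]
[-16.01 -20.19   3.24  -0.26  -0.25 102.05]
```

>>> arm_command:
  steps:
    - [-16, -20.2, 1, 0, 0, 80]
    - [-16, -20.2, 1, 0, 0, 80]
    - [-16, -20.2, 1, 0, 0, 80]
    - [-16, -20.2, 1, 0, 0, 80]
    - [-16, -20.2, 1, 0, 0, 80]
    - [-16, -20.2, 1, 0, 0, 80]
    - [-16, -20.2, 1, 0, 0, 80]
    - [-16, -20.2, 1, 0, 0, 80]
    - [-16, -20.2, 1, 0, 0, 80]
    - [-16, -20.2, 1, 0, 0, 80]
    - [-16, -20.2, 1, 0, 0, 80]
    - [-16, -20.2, 1, 0, 0, 80]
  jaw: 5

```text
t: 14.43
eef_pos: [436.9, 216.1, 291.0]
tcp_rot: [3.14, -0.0, -1.413]
ft_force: [-0.4, -1.4, 0.2]
opening: 0.525
```

>>> arm_command:
  steps:
    - [0, 0, 2, 0, 0, 7]
    - [0, 0, 2, 0, 0, 14]
    - [0, 0, 2, 0, 0, 20]
    - [0, 0, 2, 0, 0, 22]
    - [0, 0, 2, 0, 0, 22]

```text
t: 14.85
eef_pos: [436.9, 216.0, 270.9]
tcp_rot: [3.14, -0.001, -1.792]
ft_force: [-0.3, -0.1, 0.7]
opening: 0.53
```

```bash
python3 - <<'E'
from h import *
s=state();print(s['t'],s['eef_pos'],s['tcp_rot'])
scenecheck(['black','rib'])
print(move([437.4,216,32],np.radians(167.4-270)))
E
```

```text
14.85 [436.9176794  216.01809187 270.9359625 ] [ 3.14046160e+00 -7.69179927e-04 -1.79154749e+00]
black [(np.int32(26), [227.2, 266.6], [673.0, -215.0]), (np.int32(13), [226.2, 256.8], [644.0, -218.0])]
rib [(np.int32(86), [232.2, 199.9], [445.0, -205.0])]
[-0.01 -0.05  6.78  0.05 -0.04  0.11]
```

The ruler was knocked aside: its rib moved in the scene view. I'll re-measure it before handling it, and carry on with blue for now.

>>> arm_command:
  steps:
    - [0, 0, 2, 0, 0, 0]
    - [0, 0, 4, 0, 0, 0]
    - [0, 0, 5.8, 0, 0, 0]
    - [0, 0, 6.8, 0, 0, 0]
    - [0, 0, 6.8, 0, 0, 0]

```text
t: 15.32
eef_pos: [436.8, 215.9, 201.9]
tcp_rot: [3.139, -0.002, -1.789]
ft_force: [0.0, 0.3, -0.1]
opening: 0.522
```

>>> arm_command:
  steps:
    - [0, 0, 0, 0, 0, 0]
    - [0, 0, 0, 0, 0, 0]
    - [0, 0, 0, 0, 0, 0]
    - [0, 0, 0, 0, 0, 0]
    - [0, 0, 0, 0, 0, 0]
  jaw: 0

```text
t: 15.73
eef_pos: [437.2, 216.1, 204.4]
tcp_rot: [-3.141, 0.0, -1.79]
ft_force: [0.2, -0.9, 5.9]
opening: 0.25
```

>>> arm_command:
  steps:
    - [0, 0, -3, 0, 0, 0]
    - [0, 0, -6, 0, 0, 0]
    - [0, 0, -9, 0, 0, 0]
    - [0, 0, -9, 0, 0, 0]
    - [0, 0, -9, 0, 0, 0]

```text
t: 16.15
eef_pos: [437.0, 216.1, 295.1]
tcp_rot: [-3.139, 0.002, -1.79]
ft_force: [-0.5, 0.4, -0.9]
opening: 0.249
```

```bash
python3 - <<'E'
from h import *
s=state();print(s['t'],s['eef_pos'],s['opening']*95)
print(move([594.6,-49.2,120],np.radians(-0.5)))
E
```

```text
16.15 [437.04102318 216.09262011 295.13523886] 23.695328660613356
[ 2.2480e+01 -2.1140e+01  4.1000e-01 -2.2000e-01 -8.0000e-02 -1.0204e+02]
```

>>> arm_command:
  steps:
    - [22.5, -21.1, 0.3, 0, 0, -80]
    - [22.5, -21.1, 0.3, 0, 0, -80]
    - [22.5, -21.1, 0.3, 0, 0, -80]
    - [22.5, -21.1, 0.3, 0, 0, -80]
    - [22.5, -21.1, 0.3, 0, 0, -80]
    - [22.5, -21.1, 0.3, 0, 0, -80]
    - [22.5, -21.1, 0.3, 0, 0, -80]
    - [22.5, -21.1, 0.3, 0, 0, -80]
    - [22.5, -21.1, 0.3, 0, 0, -80]
    - [22.5, -21.1, 0.3, 0, 0, -80]
    - [22.5, -21.1, 0.3, 0, 0, -80]
    - [22.5, -21.1, 0.3, 0, 0, -80]

```text
t: 17.15
eef_pos: [594.0, -49.7, 288.9]
tcp_rot: [3.141, 0.002, -0.387]
ft_force: [-0.3, 0.8, -1.5]
opening: 0.252
```

>>> arm_command:
  steps:
    - [0, 0, 1, 0, 0, -7]
    - [0, 0, 2, 0, 0, -14]
    - [0, 0, 2, 0, 0, -20]
    - [0, 0, 2, 0, 0, -22]
    - [0, 0, 2, 0, 0, -22]
    - [0, 0, 2, 0, 0, -22]

```text
t: 17.65
eef_pos: [594.1, -49.4, 269.6]
tcp_rot: [-3.141, 0.002, -0.011]
ft_force: [-0.2, -0.6, -0.8]
opening: 0.249
```

```bash
python3 - <<'E'
from h import *
s=state();print(s['t'],s['eef_pos'],s['tcp_rot'])
print(move([594.6,-49.2,39],np.radians(-0.5)))
E
```

```text
17.65 [594.05889615 -49.36043474 269.58222762] [-3.14138937e+00  1.61272380e-03 -1.11367117e-02]
[ 0.06 -0.02  5.93 -0.01  0.09 -0.14]
```

>>> arm_command:
  steps:
    - [0.05, 0, 2.5, 0, 0, 0]
    - [0.05, 0, 4.2, 0, 0, 0]
    - [0.05, 0, 5.2, 0, 0, 0]
    - [0.05, 0, 5.7, 0, 0, 0]
    - [0.05, 0, 5.9, 0, 0, 0]
    - [0.05, 0, 5.9, 0, 0, 0]

```text
t: 18.15
eef_pos: [594.8, -49.4, 211.7]
tcp_rot: [3.142, 0.0, -0.01]
ft_force: [-0.4, 0.1, -0.1]
opening: 0.251
```

>>> arm_command:
  steps:
    - [0, 0, 0, 0, 0, 0]
    - [0, 0, 0, 0, 0, 0]
    - [0, 0, 0, 0, 0, 0]
  jaw: 4

```text
t: 18.4
eef_pos: [594.8, -49.4, 212.5]
tcp_rot: [3.141, -0.001, -0.01]
ft_force: [-0.7, -0.4, -0.3]
opening: 0.392
```

>>> arm_command:
  steps:
    - [0, 0, -3, 0, 0, 0]
    - [0, 0, -6.5, 0, 0, 0]
    - [0, 0, -10, 0, 0, 0]
    - [0, 0, -13, 0, 0, 0]

```text
t: 18.73
eef_pos: [594.5, -49.3, 344.4]
tcp_rot: [3.141, -0.002, -0.01]
ft_force: [0.2, 0.2, 0.2]
opening: 0.419
```

>>> arm_command:
  steps:
    - [-3.5, 16.8, -6, 0, 0, 80]
    - [-3.5, 16.8, -6, 0, 0, 80]
    - [-3.5, 16.8, -6, 0, 0, 80]
    - [-3.5, 16.8, -6, 0, 0, 80]
    - [-3.5, 16.8, -6, 0, 0, 80]
    - [-3.5, 16.8, -6, 0, 0, 80]
    - [-3.5, 16.8, -6, 0, 0, 80]
    - [-3.5, 16.8, -6, 0, 0, 80]
    - [-3.5, 16.8, -6, 0, 0, 80]
    - [-3.5, 16.8, -6, 0, 0, 80]
    - [-3.5, 16.8, -6, 0, 0, 80]
    - [-3.5, 16.8, -6, 0, 0, 80]

```text
t: 19.73
eef_pos: [558.0, -217.0, 402.3]
tcp_rot: [-3.141, -0.001, -1.412]
ft_force: [-0.1, 0.6, -0.0]
opening: 0.424
```

>>> arm_command:
  steps:
    - [0, 0, 0, 0, 0, 7]
    - [0, 0, 0, 0, 0, 14]
    - [0, 0, 0, 0, 0, 19.4]
    - [0, 0, 0, 0, 0, 19.4]
    - [0, 0, 0, 0, 0, 19.4]
  jaw: 5

```text
t: 20.15
eef_pos: [558.0, -217.0, 402.0]
tcp_rot: [-3.141, -0.0, -1.739]
ft_force: [-1.1, -0.2, 0.9]
opening: 0.526
```

```bash
python3 - <<'E'
from h import *
m,im=snap('wD');s=state();print(s['t'],s['eef_pos'],s['tcp_rot'])
x,y=proj(m,[645,-216,30])[0].astype(int);print(x,y)
for b in blobs(im,(0,0,0),(180,255,70),(x-35,max(0,y-35),x+35,y+35))[:3]:print(b[0],b[1],*blobpose(m,b,30))
print(move([645,-216,100],np.radians(-99.9)))
E
```

```text
20.2 [ 558.04556275 -216.97568916  401.94488924] [-3.14126900e+00 -1.92061587e-04 -1.73929275e+00]
303 97
133 [303.          94.89473684] [ 647.1 -216.3] long axis deg 170.0 size [ 6.2 23.5] rect [ 645. -216.] [ 5.9 24.7]
[-1.560e+00 -8.550e+00  1.307e+01 -2.000e-02 -1.000e-02  2.500e-01]
```

View pics/wD.png

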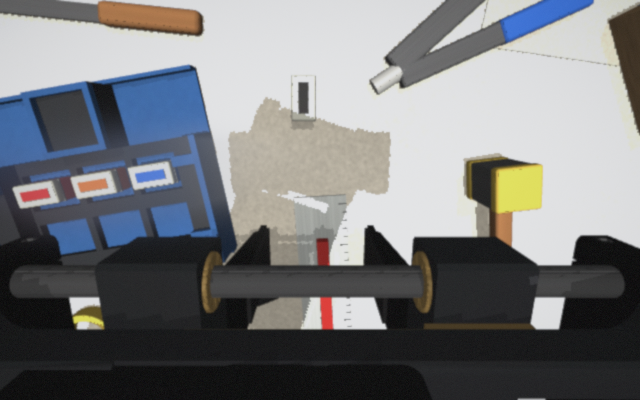

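wD shows red, orange and blue seated in wells 5, 4 and 3, and the black box at (303,97). The ruler has shifted to around column 322, rows 195–330.

>>> arm_command:
  steps:
    - [-1.55, -8.65, 13, 0, 0, 0]
    - [-1.55, -8.65, 13, 0, 0, 0]
    - [-1.55, -8.65, 13, 0, 0, 0]
    - [-1.55, -8.65, 13, 0, 0, 0]
    - [-1.55, -8.65, 15, 0, 0, 0]
    - [-1.55, -8.65, 17, 0, 0, 0]
    - [-1.55, -8.65, 18.8, 0, 0, 0]
    - [-1.55, -8.65, 19.8, 0, 0, 0]
    - [-1.55, -8.65, 19.8, 0, 0, 0]
    - [-1.55, -8.65, 19.8, 0, 0, 0]

```text
t: 21.03
eef_pos: [646.1, -216.8, 203.9]
tcp_rot: [3.141, -0.0, -1.743]
ft_force: [0.2, 0.8, 0.2]
opening: 0.526
```

>>> arm_command:
  steps:
    - [0, 0, 0, 0, 0, 0]
    - [0, 0, 0, 0, 0, 0]
    - [0, 0, 0, 0, 0, 0]
    - [0, 0, 0, 0, 0, 0]
    - [0, 0, 0, 0, 0, 0]
  jaw: 0

```text
t: 21.45
eef_pos: [646.0, -216.8, 204.4]
tcp_rot: [-3.141, -0.0, -1.744]
ft_force: [-0.3, 0.5, 3.8]
opening: 0.248
```

>>> arm_command:
  steps:
    - [0, 0, -3, 0, 0, 0]
    - [0, 0, -6, 0, 0, 0]
    - [0, 0, -9, 0, 0, 0]
    - [0, 0, -9, 0, 0, 0]
    - [0, 0, -9, 0, 0, 0]

```text
t: 21.87
eef_pos: [646.0, -216.7, 295.6]
tcp_rot: [-3.138, -0.001, -1.744]
ft_force: [-0.3, 0.2, -1.0]
opening: 0.253
```

```bash
python3 - <<'E'
from h import *
s=state();print(s['t'],s['eef_pos'],s['opening']*95)
print(move([538.4,13.3,120],np.radians(-0.5)))
scenecheck(['rib'],r=40)
E
```

```text
21.8667 [ 646.01894395 -216.66225268  295.60544102] 24.064963539464923
[-2.079e+01  1.457e+01  3.600e-01 -9.000e-02 -2.000e-01 -9.944e+01]
rib [(np.int32(72), [233.8, 189.4], [405.0, -200.0])]
```

>>> arm_command:
  steps:
    - [-20.8, 14.6, 0.3, 0, 0, -80]
    - [-20.8, 14.6, 0.3, 0, 0, -80]
    - [-20.8, 14.6, 0.3, 0, 0, -80]
    - [-20.8, 14.6, 0.3, 0, 0, -80]
    - [-20.8, 14.6, 0.3, 0, 0, -80]
    - [-20.8, 14.6, 0.3, 0, 0, -80]
    - [-20.8, 14.6, 0.3, 0, 0, -80]
    - [-20.8, 14.6, 0.3, 0, 0, -80]
    - [-20.8, 14.6, 0.3, 0, 0, -80]
    - [-20.8, 14.6, 0.3, 0, 0, -80]
    - [-20.8, 14.6, 0.3, 0, 0, -80]
    - [-20.8, 14.6, 0.3, 0, 0, -80]

```text
t: 22.92
eef_pos: [537.8, 13.5, 289.5]
tcp_rot: [3.141, 0.002, -0.342]
ft_force: [0.3, -1.2, -1.1]
opening: 0.253
```

>>> arm_command:
  steps:
    - [0, 0, 1, 0, 0, -7]
    - [0, 0, 2, 0, 0, -14]
    - [0, 0, 2, 0, 0, -19.4]
    - [0, 0, 2, 0, 0, -19.4]
    - [0, 0, 2, 0, 0, -19.4]
    - [0, 0, 2, 0, 0, -19.4]

```text
t: 23.42
eef_pos: [538.1, 13.3, 270.5]
tcp_rot: [3.142, 0.0, -0.014]
ft_force: [-0.7, 0.2, -0.9]
opening: 0.253
```

```bash
python3 - <<'E'
from h import *
s=state();print(s['t'],s['eef_pos'],s['tcp_rot'])
print(move([538.6,13.4,39],np.radians(-0.5)))
E
```

```text
23.4167 [538.10802736  13.34161531 270.52697158] [ 3.14156575e+00  3.07670940e-04 -1.42417275e-02]
[ 0.05 -0.01  6.02  0.    0.02 -0.32]
```

>>> arm_command:
  steps:
    - [0.05, 0, 2.5, 0, 0, 0]
    - [0.05, 0, 4.2, 0, 0, 0]
    - [0.05, 0, 5.2, 0, 0, 0]
    - [0.05, 0, 5.8, 0, 0, 0]
    - [0.05, 0, 6, 0, 0, 0]
    - [0.05, 0, 6, 0, 0, 0]

```text
t: 23.92
eef_pos: [538.7, 13.4, 211.0]
tcp_rot: [3.141, 0.0, -0.011]
ft_force: [-0.2, 0.4, -0.7]
opening: 0.249
```

>>> arm_command:
  steps:
    - [0, 0, 0, 0, 0, 0]
    - [0, 0, 0, 0, 0, 0]
    - [0, 0, 0, 0, 0, 0]
  jaw: 4

```text
t: 24.17
eef_pos: [538.7, 13.4, 211.3]
tcp_rot: [3.141, -0.001, -0.01]
ft_force: [0.6, -0.2, 0.1]
opening: 0.389
```

>>> arm_command:
  steps:
    - [0, 0, -3, 0, 0, 0]
    - [0, 0, -6.5, 0, 0, 0]
    - [0, 0, -10, 0, 0, 0]
    - [-11.8, 28.3, -20.8, 0, 0, 0]
    - [-11.8, 28.3, -20.8, 0, 0, 0]
    - [-11.8, 28.3, -20.8, 0, 0, 0]
    - [-11.8, 28.3, -20.8, 0, 0, 0]
    - [-11.8, 28.3, -20.8, 0, 0, 0]
    - [-11.8, 28.3, -20.8, 0, 0, 0]
    - [-11.8, 28.3, -20.8, 0, 0, 0]
    - [-11.8, 28.3, -20.8, 0, 0, 0]
    - [-11.8, 28.3, -20.8, 0, 0, 0]

```text
t: 25.17
eef_pos: [416.2, -272.4, 421.1]
tcp_rot: [3.138, -0.003, -0.014]
ft_force: [-0.4, 0.6, 0.3]
opening: 0.421
```

>>> arm_command:
  steps:
    - [0, 0, 0, 0, 0, 0]
    - [0, 0, 0, 0, 0, 0]
    - [0, 0, 0, 0, 0, 0]

```text
t: 25.42
eef_pos: [418.2, -267.5, 418.4]
tcp_rot: [-3.141, 0.0, -0.009]
ft_force: [-0.1, -0.1, -0.6]
opening: 0.42
```

```bash
python3 - <<'E'
from h import *
m,im=snap('wE');s=state();print(s['t'],s['eef_pos'],s['tcp_rot'])
for b in blobs(im,(0,100,50),(8,255,255),(0,0,640,235),60)[:3]:print(b[0],b[1],*blobpose(m,b,18))
E
```

```text
25.4667 [ 418.2850411  -267.4571893   418.38847283] [-3.14108590e+00  5.52223909e-04 -8.13172983e-03]
1345 [324.76951673 120.68773234] [ 427.5 -202.4] long axis deg 173.8 size [ 13.1 118.3] rect [ 427.7 -202.4] [ 13.2 118.4]
```

View pics/wE.png

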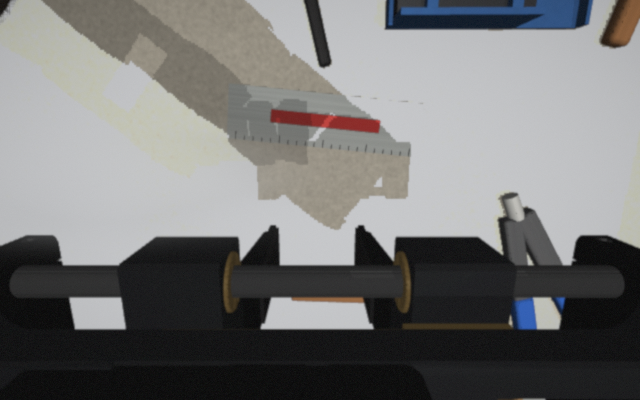

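wE shows the ruler at its new place: the rib is centred at (325,121), 118 × 13 mm as it should be, lying clear of everything.

```bash
python3 - <<'E'
from h import *
print(move([427.6,-202.4,90],np.radians(-96.2)))
E
```

```text
[ 8.900e-01 -6.510e+00  1.571e+01  0.000e+00  5.000e-02  9.573e+01]
```

>>> arm_command:
  steps:
    - [0.9, -6.5, 15.7, 0, 0, 80]
    - [0.9, -6.5, 15.7, 0, 0, 80]
    - [0.9, -6.5, 15.7, 0, 0, 80]
    - [0.9, -6.5, 15.7, 0, 0, 80]
    - [0.9, -6.5, 15.7, 0, 0, 80]
    - [0.9, -6.5, 15.7, 0, 0, 80]
    - [0.9, -6.5, 15.7, 0, 0, 80]
    - [0.9, -6.5, 15.7, 0, 0, 80]
    - [0.9, -6.5, 15.7, 0, 0, 80]
    - [0.9, -6.5, 15.7, 0, 0, 80]
    - [0.9, -6.5, 15.7, 0, 0, 80]
    - [0.9, -6.5, 15.7, 0, 0, 80]
  jaw: 4

```text
t: 26.47
eef_pos: [427.9, -202.6, 261.5]
tcp_rot: [3.141, 0.0, -1.41]
ft_force: [0.7, 0.7, -0.4]
opening: 0.423
```

>>> arm_command:
  steps:
    - [0, 0, 1, 0, 0, 7]
    - [0, 0, 1, 0, 0, 14]
    - [0, 0, 1, 0, 0, 15.7]
    - [0, 0, 1, 0, 0, 15.7]
    - [0, 0, 1, 0, 0, 15.7]

```text
t: 26.88
eef_pos: [427.7, -203.1, 251.6]
tcp_rot: [3.141, 0.0, -1.675]
ft_force: [0.0, 0.5, 1.3]
opening: 0.421
```

```bash
python3 - <<'E'
from h import *
s=state();print(s['t'],s['eef_pos'],s['tcp_rot'])
scenecheck(['rib'],r=40)
print(move([427.6,-202.4,25],np.radians(-96.2)))
E
```

```text
26.8833 [ 427.73444606 -203.08734247  251.62639884] [ 3.14143136e+00  2.07236599e-05 -1.67517844e+00]
rib [(np.int32(84), [232.4, 198.1], [438.0, -204.0])]
[-0.08  0.01  5.54  0.01  0.    0.18]
```

>>> arm_command:
  steps:
    - [-0.08, 0, 2.5, 0, 0, 0.2]
    - [-0.08, 0, 4.2, 0, 0, 0.2]
    - [-0.08, 0, 5, 0, 0, 0.2]
    - [-0.08, 0, 5.4, 0, 0, 0.2]
    - [-0.08, 0, 5.5, 0, 0, 0.2]
    - [-0.08, 0, 5.5, 0, 0, 0.2]

```text
t: 27.43
eef_pos: [427.7, -202.8, 197.0]
tcp_rot: [-3.141, -0.0, -1.683]
ft_force: [-0.4, 0.4, 0.6]
opening: 0.424
```

>>> arm_command:
  steps:
    - [0, 0, 0, 0, 0, 0]
    - [0, 0, 0, 0, 0, 0]
    - [0, 0, 0, 0, 0, 0]
    - [0, 0, 0, 0, 0, 0]
    - [0, 0, 0, 0, 0, 0]
    - [0, 0, 0, 0, 0, 0]
  jaw: 0

```text
t: 27.93
eef_pos: [427.7, -202.9, 197.0]
tcp_rot: [-3.141, -0.0, -1.683]
ft_force: [-0.1, -1.4, 4.4]
opening: 0.144
```

>>> arm_command:
  steps:
    - [0, 0, -2, 0, 0, 0]
    - [0, 0, -4, 0, 0, 0]
    - [0, 0, -7, 0, 0, 0]
    - [0, 0, -10, 0, 0, 0]
    - [0, 0, -12, 0, 0, 0]
    - [0, 0, -12, 0, 0, 0]
    - [0, 0, -12, 0, 0, 0]

```text
t: 28.52
eef_pos: [427.4, -202.6, 317.2]
tcp_rot: [-3.14, -0.001, -1.683]
ft_force: [-0.1, 0.0, -1.7]
opening: 0.144
```

```bash
python3 - <<'E'
from h import *
s=state();print(s['t'],s['eef_pos'],s['opening']*95,s['tcp_rot'])
print(move([566.8,13.3,145],np.radians(-0.5)))
snap('wF')
E
```

```text
28.5167 [ 427.43961426 -202.62854692  317.19489347] 13.68564612744946 [-3.14002593e+00 -8.56236784e-04 -1.68327551e+00]
[-2.302e+01 -1.142e+01  9.000e-02 -3.000e-02 -1.100e-01 -9.594e+01]
```

>>> arm_command:
  steps:
    - [-23, -11.4, 0, 0, 0, -80]
    - [-23, -11.4, 0, 0, 0, -80]
    - [-23, -11.4, 0, 0, 0, -80]
    - [-23, -11.4, 0, 0, 0, -80]
    - [-23, -11.4, 0, 0, 0, -80]
    - [-23, -11.4, 0, 0, 0, -80]
    - [-23, -11.4, 0, 0, 0, -80]
    - [-23, -11.4, 0, 0, 0, -80]
    - [-23, -11.4, 0, 0, 0, -80]
    - [-23, -11.4, 0, 0, 0, -80]
    - [-23, -11.4, 0, 0, 0, -80]
    - [-23, -11.4, 0, 0, 0, -80]

```text
t: 29.57
eef_pos: [566.6, 13.1, 314.6]
tcp_rot: [3.141, 0.003, -0.281]
ft_force: [0.2, 0.4, -0.7]
opening: 0.141
```

>>> arm_command:
  steps:
    - [0, 0, 0, 0, 0, -7]
    - [0, 0, 0, 0, 0, -14]
    - [0, 0, 0, 0, 0, -15.9]
    - [0, 0, 0, 0, 0, -15.9]
    - [0, 0, 0, 0, 0, -15.9]

```text
t: 29.98
eef_pos: [566.7, 12.9, 315.7]
tcp_rot: [-3.142, 0.002, -0.013]
ft_force: [-0.5, 0.2, -1.5]
opening: 0.144
```

```bash
python3 - <<'E'
from h import *
s=state();print(s['t'],s['eef_pos'],s['tcp_rot'])
print(move([566.8,13.3,77],np.radians(-0.5)))
m,im=snap('wG'); _,im2=snap('sG','scene')
a=im[60:330,150:500]; b=im2[170:290,240:390]
o=np.zeros((600,800,3),np.uint8); o[:270,:350]=a; b=cv2.resize(b,None,fx=2.6,fy=2.6,interpolation=2); o[280:280+b.shape[0],:b.shape[1]]=b
m3,im3=snap('dG','side'); c=cv2.resize(im3[160:270,220:370],None,fx=2.6,fy=2.6,interpolation=2); o[280:280+c.shape[0],400:400+c.shape[1]]=c
cv2.imwrite('pics/G.png',o)
E
```

```text
29.9833 [566.67975587  12.9471152  315.68696358] [-3.14153725e+00  1.62208881e-03 -1.34507273e-02]
[ 0.02 -0.04  6.74 -0.    0.09 -0.27]
```

View pics/G.png

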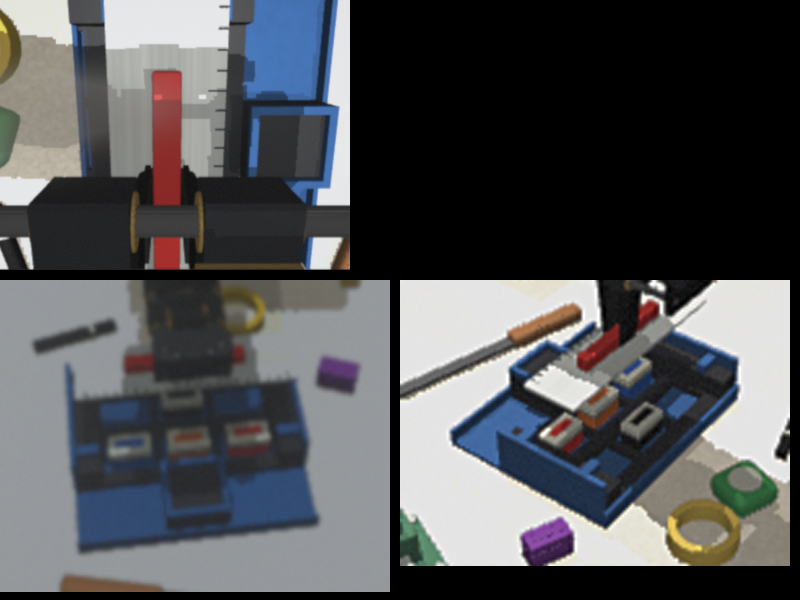

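View G (12th picture): all four boxes sit flat in their wells, and the ruler hangs level and square above the case.

>>> arm_command:
  steps:
    - [0, 0, 2.5, 0, 0, -0.2]
    - [0, 0, 4.5, 0, 0, -0.2]
    - [0, 0, 5.5, 0, 0, -0.2]
    - [0, 0, 6, 0, 0, -0.2]
    - [0, 0, 6.5, 0, 0, -0.2]
    - [0, 0, 7, 0, 0, -0.2]
    - [0, 0, 7.4, 0, 0, -0.2]
    - [0, 0, 7.7, 0, 0, -0.2]
    - [0, 0, 7.8, 0, 0, -0.2]
    - [0, 0, 7.8, 0, 0, -0.2]

```text
t: 30.97
eef_pos: [566.8, 13.0, 238.8]
tcp_rot: [3.142, -0.0, -0.006]
ft_force: [-0.8, -0.3, -1.2]
opening: 0.142
```

```bash
python3 - <<'E'
from h import *
s=state();print(s['t'],s['eef_pos'],s['tcp_rot'],s['ft_force'],s['moment'])
E
```

```text
30.9667 [566.76013202  12.98765199 238.75093769] [ 3.14150566e+00 -1.08996746e-04 -6.09894969e-03] [-0.76870664 -0.27673274 -1.20428108] [-0.05976963 -0.1179823   0.06497179]
```

>>> arm_command:
  steps:
    - [0, 0, 0.1, 0, 0, 0]
    - [0, 0, 0.2, 0, 0, 0]
    - [0, 0, 0.2, 0, 0, 0]

```text
t: 31.22
eef_pos: [566.8, 13.0, 237.1]
tcp_rot: [3.141, -0.001, -0.006]
ft_force: [-0.6, 0.4, 2.0]
opening: 0.147
```

>>> arm_command:
  steps:
    - [0, 0, 0, 0, 0, 0]
    - [0, 0, 0, 0, 0, 0]
    - [0, 0, 0, 0, 0, 0]
    - [0, 0, 0, 0, 0, 0]
  jaw: 3

```text
t: 31.55
eef_pos: [566.7, 13.0, 236.7]
tcp_rot: [3.141, -0.0, -0.006]
ft_force: [0.4, -0.6, 0.1]
opening: 0.306
```

>>> arm_command:
  steps:
    - [0, 0, -2, 0, 0, 0]
    - [0, 0, -5, 0, 0, 0]
    - [0, 0, -9, 0, 0, 0]
    - [0, 0, -13, 0, 0, 0]
    - [0, 0, -16, 0, 0, 0]
    - [0, 0, -16, 0, 0, 0]

```text
t: 32.05
eef_pos: [567.0, 13.0, 402.8]
tcp_rot: [3.141, -0.009, -0.006]
ft_force: [0.4, -0.2, -0.6]
opening: 0.314
```

>>> arm_command:
  steps:
    - [-17.7, 41.3, -2, 0, 0, 80]
    - [-17.7, 41.3, -2, 0, 0, 80]
    - [-17.7, 41.3, -2, 0, 0, 80]
    - [-17.7, 41.3, -2, 0, 0, 80]
    - [-17.7, 41.3, -2, 0, 0, 80]
    - [-17.7, 41.3, -2, 0, 0, 80]
    - [-17.7, 41.3, -2, 0, 0, 80]
    - [-17.7, 41.3, -2, 0, 0, 80]
    - [-17.7, 41.3, -2, 0, 0, 80]
    - [-17.7, 41.3, -2, 0, 0, 80]
    - [-17.7, 41.3, -2, 0, 0, 80]
    - [-17.7, 41.3, -2, 0, 0, 80]
  jaw: 5

```text
t: 33.05
eef_pos: [385.0, -403.4, 416.3]
tcp_rot: [3.141, -0.001, -1.414]
ft_force: [-0.1, 0.1, 0.4]
opening: 0.525
```

>>> arm_command:
  steps:
    - [0, 0, 0, 0, 0, 7]
    - [0, 0, 0, 0, 0, 12]
    - [0, 0, 0, 0, 0, 12]
    - [0, 0, 0, 0, 0, 12]

```text
t: 33.38
eef_pos: [387.3, -398.6, 416.3]
tcp_rot: [3.141, 0.0, -1.608]
ft_force: [0.2, 0.0, 0.3]
opening: 0.524
```

```bash
python3 - <<'E'
from h import *
m,im=snap('wH');s=state();print(s['t'],s['eef_pos'],s['tcp_rot'])
for b in blobs(im,(22,120,120),(34,255,255),(0,0,640,235),60)[:2]:print('head',b[0],b[1],*blobpose(m,b,70))
for b in blobs(im,(5,80,50),(18,255,255),(250,0,400,228),60)[:2]:print('handle',b[0],b[1],*blobpose(m,b,44))
m,im2=snap('sH','scene')
o=np.vstack([im[:235],cv2.resize(im2[170:290,240:400],(480,360),interpolation=2)[:, :480] if 0 else np.pad(cv2.resize(im2[170:290,240:400],(480,360),interpolation=2),((0,0),(0,160),(0,0)))])
cv2.imwrite('pics/H.png',o)
E
```

```text
33.4333 [ 387.3983142  -398.5960601   416.49467412] [ 3.14138522e+00  2.26966831e-04 -1.60783313e+00]
head 2495 [318.19358717  32.00561122] [ 526.3 -402.9] long axis deg 172.3 size [41.6 42.5] rect [ 526.1 -403. ] [41.7 42. ]
handle 1747 [317.62278191 116.09101317] [ 454.  -399.8] long axis deg 177.7 size [ 15.7 110. ] rect [ 447.2 -399.6] [ 17.5 115.2]
```

View pics/H.png

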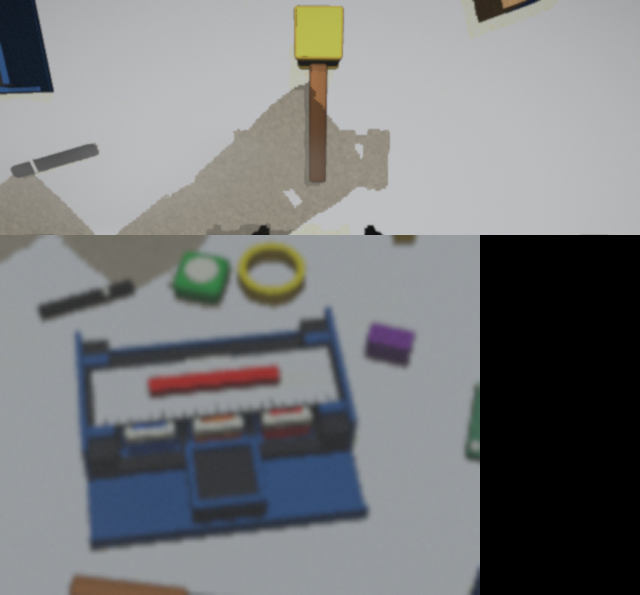

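View H: the ruler rests flat on both ledges with the boxes showing beside it. The mallet head is centred at (318,32) and the handle runs straight down the picture.

```bash
python3 - <<'E'
from h import *
C=load('wC'); print(cast(C[0],(78.5,77.9),76))
g=cv2.cvtColor(C[1],cv2.COLOR_BGR2GRAY)[45:115,50:115]; g=cv2.resize(g,None,fx=4,fy=4,interpolation=2)
c=cv2.HoughCircles(g,3,1,200,param1=80,param2=12,minRadius=60,maxRadius=80); c=c[0][0]/4; print(c); print(cast(C[0],(50+c[0],45+c[1]),76))
m,im=load('sH'); print('scene',cast(m,(416.5,219.5),76))
print(move([482.1,-401,120],np.radians(-92.3)))
E
```

```text
[[624.91033183 287.30903105  76.        ]]
[24.375 35.375 19.3  ]
[[622.60167655 291.78335178  76.        ]]
scene [[624.25753573 289.40026525  76.        ]]
[-1.100e-01 -9.470e+00  1.252e+01  1.000e-02  1.000e-02  1.600e-01]
```

>>> arm_command:
  steps:
    - [-0.1, -9.5, 12.5, 0, 0, 0]
    - [-0.1, -9.5, 12.5, 0, 0, 0]
    - [-0.1, -9.5, 12.5, 0, 0, 0]
    - [-0.1, -9.5, 12.5, 0, 0, 0]
    - [-0.1, -9.5, 12.5, 0, 0, 0]
    - [-0.1, -9.5, 12.5, 0, 0, 0]
  jaw: 5

```text
t: 33.98
eef_pos: [482.7, -401.3, 290.2]
tcp_rot: [3.139, 0.002, -1.608]
ft_force: [0.2, -0.1, 1.1]
opening: 0.528
```

```bash
python3 - <<'E'
from h import *
s=state();print(s['t'],s['eef_pos']);print(move([482.1,-401,35],np.radians(-92.3)))
E
```

```text
33.9833 [ 482.74990855 -401.296583    290.20492927]
[-0.01  0.05  8.39  0.13  0.12  0.14]
```

>>> arm_command:
  steps:
    - [0, 0, 3, 0, 0, 0]
    - [0, 0, 5.5, 0, 0, 0]
    - [0, 0, 7.2, 0, 0, 0]
    - [0, 0, 8.2, 0, 0, 0]
    - [0, 0, 8.4, 0, 0, 0]
    - [0, 0, 8.4, 0, 0, 0]

```text
t: 34.48
eef_pos: [482.0, -402.1, 208.7]
tcp_rot: [-3.141, -0.001, -1.612]
ft_force: [0.6, 0.1, -0.2]
opening: 0.528
```

>>> arm_command:
  steps:
    - [0, 0, 0, 0, 0, 0]
    - [0, 0, 0, 0, 0, 0]
    - [0, 0, 0, 0, 0, 0]
    - [0, 0, 0, 0, 0, 0]
    - [0, 0, 0, 0, 0, 0]
    - [0, 0, 0, 0, 0, 0]
  jaw: 0

```text
t: 34.98
eef_pos: [482.2, -401.9, 208.1]
tcp_rot: [-3.141, -0.001, -1.612]
ft_force: [-0.7, 0.5, 3.8]
opening: 0.187
```

>>> arm_command:
  steps:
    - [0, 0, -1, 0, 0, 0]
    - [0, 0, -2.5, 0, 0, 0]
    - [0, 0, -5, 0, 0, 0]
    - [0, 0, -8, 0, 0, 0]
    - [0, 0, -11, 0, 0, 0]
    - [0, 0, -14, 0, 0, 0]
    - [0, 0, -14, 0, 0, 0]
    - [0, 0, -14, 0, 0, 0]

```text
t: 35.65
eef_pos: [482.0, -401.6, 349.4]
tcp_rot: [-3.14, -0.002, -1.612]
ft_force: [0.0, 0.4, -3.8]
opening: 0.188
```

```bash
python3 - <<'E'
from h import *
s=state();print(s['t'],s['eef_pos'],s['tcp_rot'],s['opening']*95,s['ft_force'],s['moment'])
m,im=snap('wI')
cv2.imwrite('pics/I.png',np.vstack([im[:330,:],]))
for b in blobs(im,(22,120,120),(34,255,255),(200,0,440,300),60)[:2]:print('head',b[0],b[1],*blobpose(m,b,70+s['eef_pos'][2]-207))
p=[624-44,289+.3]; print(move([*p,180],np.radians(-90.5)))
E
```

```text
35.65 [ 482.02835513 -401.59603775  349.38828374] [-3.13976204e+00 -1.85732930e-03 -1.61163251e+00] 17.81884557036953 [ 0.01425627  0.44595783 -3.79257373] [0.05027285 0.16964459 0.03831747]
head 13210 [319.30741862 174.51143073] [ 529.2 -402.3] long axis deg 146.3 size [39.2 41.4] rect [ 528.5 -401.7] [41.5 40.7]
[-6.942e+01 -6.980e+00 -3.500e-01  2.000e-02  1.000e-02 -1.840e+00]
```

View pics/I.png

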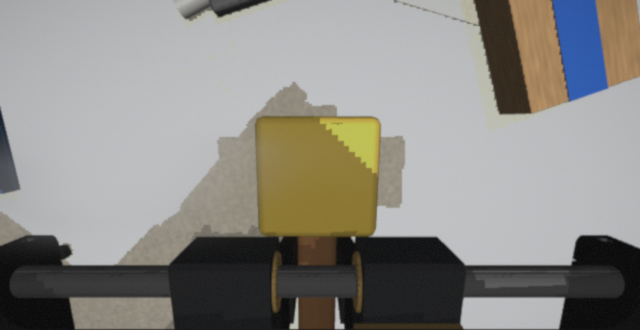

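The mallet is held level: the yellow face is square, centred at (319,175), and the jaws read 17.8 mm. I'll carry it to the stamp at a moderate pace.

>>> arm_command:
  steps:
    - [-1.5, 0, 0, 0, 0, 0]
    - [-4, 0, 0, 0, 0, 0]
    - [-7, 0, 0, 0, 0, 0]
    - [-10.5, 0, 0, 0, 0, 0]
    - [-14, 0, 0, 0, 0, 0]
    - [-17.5, 0, 0, 0, 0, 0]
    - [-21, 0, 0, 0, 0, 0]
    - [-24.5, 0, 0, 0, 0, 0]
    - [-28, 0, 0, 0, 0, 0]
    - [-31.5, 0, 0, 0, 0, 0]
    - [-34, 0, 0, 0, 0, 0]
    - [-35, 0, 0, 0, 0, 0]

```text
t: 36.7
eef_pos: [495.7, -48.8, 346.4]
tcp_rot: [3.138, 0.001, -1.609]
ft_force: [0.3, 0.4, -3.4]
opening: 0.188
```

>>> arm_command:
  steps:
    - [-1.5, 0, 0, 0, 0, 0]
    - [-4, 0, 0, 0, 0, 0]
    - [-7, 0, 0, 0, 0, 0]
    - [-10.5, 0, 0, 0, 0, 0]
    - [-14, 0, 0, 0, 0, 0]
    - [-17.5, 0, 0, 0, 0, 0]
    - [-21, 0, 0, 0, 0, 0]
    - [-24.5, 0, 0, 0, 0, 0]
    - [-28, 0, 0, 0, 0, 0]
    - [-31.5, 0, 0, 0, 0, 0]
    - [-33.5, 0, 0, 0, 0, 0]
    - [-34.4, 0, 0, 0, 0, 0]

```text
t: 37.7
eef_pos: [510.1, 293.9, 346.2]
tcp_rot: [3.14, -0.001, -1.61]
ft_force: [0.3, -0.7, -3.2]
opening: 0.185
```

>>> arm_command:
  steps:
    - [0, -3, 0, 0, 0, -1.8]
    - [0, -6, 0, 0, 0, -1.8]
    - [0, -7, 0, 0, 0, -1.8]
    - [0, -7, 0, 0, 0, -1.8]

```text
t: 38.03
eef_pos: [582.2, 287.6, 346.2]
tcp_rot: [3.14, -0.001, -1.582]
ft_force: [-0.9, -1.2, -3.7]
opening: 0.19
```

```bash
python3 - <<'E'
from h import *
s=state();print(s['t'],s['eef_pos'],s['tcp_rot'],s['opening']*95,s['ft_force'])
print(move([580,289.4,304.5-171.3],np.radians(-90.5)))
o=[]
for c in('side','scene'):
    m,im=snap('J'+c,c); P=proj(m,[624,289,76])[0].astype(int); x,y=P; print(P)
    o.append(cv2.resize(im[max(0,y-70):y+50,x-65:x+65],(390,360),interpolation=2))
cv2.imwrite('pics/J.png',np.hstack(o))
E
```

```text
38.0333 [582.22312224 287.55526937 346.16081064] [ 3.14036730e+00 -8.12641608e-04 -1.58224565e+00] 18.01611031437521 [-0.8761172  -1.17562598 -3.74431645]
[-0.19  0.22  4.17  0.07 -0.05 -0.16]
[211 249]
[416 219]
```

View pics/J.png

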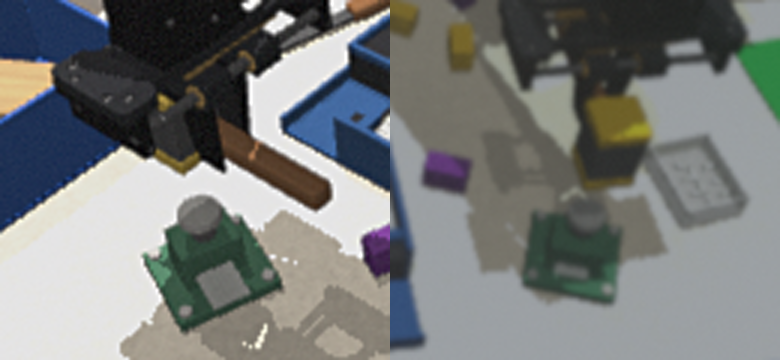

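J (15th picture) confirms the cap is where I computed it, with the mallet head above it. I lower to 20 mm above the cap, settle, then strike once.

>>> arm_command:
  steps:
    - [-0.2, 0.2, 1.5, 0, 0, 0]
    - [-0.2, 0.2, 3.2, 0, 0, 0]
    - [-0.2, 0.2, 4.2, 0, 0, 0]
    - [-0.2, 0.2, 4.2, 0, 0, 0]
    - [-0.2, 0.2, 4.2, 0, 0, 0]
    - [-0.2, 0.2, 4.2, 0, 0, 0]

```text
t: 38.63
eef_pos: [578.5, 290.8, 306.5]
tcp_rot: [-3.141, 0.0, -1.58]
ft_force: [0.3, 0.2, -3.1]
opening: 0.188
```

```bash
python3 - <<'E'
from h import *
s=state();print(s['t'],s['eef_pos'],s['tcp_rot'],s['ft_force'])
E
```

```text
38.6333 [578.4743992  290.76057479 306.52777959] [-3.14076079e+00  2.20069763e-04 -1.58030879e+00] [ 0.26945619  0.24668391 -3.14547581]
```

>>> arm_command:
  steps:
    - [0, 0, 0.6, 0, 0, 0]
    - [0, 0, 1.8, 0, 0, 0]
    - [0, 0, 3, 0, 0, 0]
    - [0, 0, 3.95, 0, 0, 0]
    - [0, 0, 3.95, 0, 0, 0]

```text
t: 39.05
eef_pos: [578.2, 290.9, 264.7]
tcp_rot: [3.14, -0.0, -1.58]
ft_force: [-3.2, 1.1, 5.1]
opening: 0.185
```

```bash
python3 - <<'E'
from h import *
s=state();print(s['t'],s['eef_pos'],s['tcp_rot'],s['ft_force'],s['moment'],s['opening']*95)
m,im=snap('K','side')
E
```

```text
39.05 [578.22977095 290.90014959 264.72526528] [ 3.14018798e+00 -2.52430398e-04 -1.58024438e+00] [-3.16622947  1.13673217  5.12872937] [0.17168134 0.59345096 0.04775823] 17.539246083797593
```

>>> arm_command:
  steps:
    - [0, 0, -1, 0, 0, 0]
    - [0, 0, -3, 0, 0, 0]
    - [0, 0, -6, 0, 0, 0]
    - [0, 0, -9, 0, 0, 0]
    - [0, 0, -11, 0, 0, 0]
    - [0, 0, -11, 0, 0, 0]
    - [0, 0, -11, 0, 0, 0]
    - [0, 0, -11, 0, 0, 0]

```text
t: 39.77
eef_pos: [578.3, 290.6, 374.5]
tcp_rot: [3.139, -0.001, -1.58]
ft_force: [-0.7, 0.3, -2.7]
opening: 0.188
```

```bash
python3 - <<'E'
from h import *
s=state();print(s['t'],s['eef_pos'],s['tcp_rot'],s['ft_force'],s['moment'])
mI,I=load('wI'); m,im=snap('wL')
def q(im):
    b=blobs(im,(18,90,50),(36,255,255),(200,0,440,300),200)[0]; r=cv2.minAreaRect(b[2]); print(b[0],b[1],r, b[2].min(0),b[2].max(0))
q(I);q(im)
# expected top-face edges vs tilt t (nose up), in TCP frame -> via camera relative pose
R=rot(m['rotation']);T=rot(s['tcp_rot'])
for off in (0,3,6,9):
    a=np.radians(off); out=[]
    for f in (22,66):           # forward distance from grip to head-top edges
        for u in (-22,22):
            v=np.array([f,35.]); fz=np.array([f*np.cos(a)-35*np.sin(a), f*np.sin(a)+35*np.cos(a)])
            out.append(s['eef_pos']+T@np.array([u,-fz[0],171.3+1.8-fz[1]]))
    print(off,proj(m,out).round(1).tolist())
E
```

```text
39.7667 [578.28599003 290.55440333 374.49292973] [ 3.13924158e+00 -1.08365938e-03 -1.58043232e+00] [-0.68453485  0.28715729 -2.68751352] [0.06484335 0.15058966 0.02539068]
14400 [317.21972222 175.43555556] ((317.0, 176.5), (121.0, 124.0), 90.0) [255. 116.] [379. 237.]
15322 [316.68143845 194.38585041] ((316.5, 215.99996948242188), (130.99996948242188, 165.99996948242188), 0.0) [251. 133.] [382. 299.]
0 [[263.4, 242.2], [383.2, 242.1], [258.5, 119.0], [389.3, 118.9]]
3 [[263.2, 248.1], [383.6, 248.0], [257.0, 125.0], [391.2, 125.0]]
6 [[263.0, 254.0], [383.9, 254.0], [255.6, 132.0], [393.1, 131.9]]
9 [[262.8, 260.1], [384.1, 260.0], [254.1, 139.8], [394.9, 139.8]]
```

```bash
cat >> h.py <<'E'
def movet(p,yaw,phi,off=171.3):
    s=state();R0=rot(s['tcp_rot']);R1=rot([np.pi,0,yaw])@rot([np.radians(phi),0,0])
    tcp=np.array(p)-R1@[0,0,off]
    return np.r_[R0.T@(tcp-s['eef_pos'])/10,np.degrees(Rn.from_matrix(R0.T@R1).as_rotvec())].round(2)
E
python3 - <<'E'
from h import *
print(movet([615.7,13.1,185],np.radians(-90.5),-6.8))
E
```

```text
[27.71 -6.03  1.93 -6.63 -0.07 -0.06]
```

>>> arm_command:
  steps:
    - [1.5, 0, 0, -1, 0, 0]
    - [4, -0.5, 0.3, -2, 0, 0]
    - [7, -1, 0.6, -3, 0, 0]
    - [10.5, -2, 1, -4, 0, 0]
    - [14, -3, 1.4, -5, 0, 0]
    - [17.5, -4, 1.9, -6, 0, 0]
    - [21, -5, 1.9, -6.6, 0, 0]
    - [24.5, -6, 1.9, -6.6, 0, 0]
    - [26.8, -6, 1.9, -6.6, 0, 0]
    - [27.7, -6, 1.9, -6.6, 0, 0]
    - [27.7, -6, 1.9, -6.6, 0, 0]
    - [27.7, -6, 1.9, -6.6, 0, 0]

```text
t: 40.82
eef_pos: [635.8, 13.4, 356.2]
tcp_rot: [3.025, 0.0, -1.581]
ft_force: [0.6, 0.9, -3.3]
opening: 0.182
```

```bash
python3 - <<'E'
from h import *
s=state();print(s['t'],s['eef_pos'],s['tcp_rot'],s['ft_force'])
m,im=snap('wM')
b=blobs(im,(18,90,50),(36,255,255),(200,0,440,300),200)[0]; x0,y0=b[2].min(0);x1,y1=b[2].max(0)
zt=s['eef_pos'][2]-171.3+36.8+1.2
print(x0,y0,x1,y1, 'far edge of head top:',cast(m,[(x0+2,y0),(x1-2,y0)],zt).round(1))
print(movet([615.7,13.1,85],np.radians(-90.5),-6.8))
o=[]
for c in('side','scene'):
    m,im=snap('N'+c,c); x,y=proj(m,[640,13,100])[0].astype(int)
    o.append(cv2.resize(im[y-75:y+65,x-75:x+75],(400,373),interpolation=2))
cv2.imwrite('pics/N.png',np.hstack(o))
E
```

```text
40.8167 [635.80273299  13.44957297 356.18570775] [ 3.02469927e+00  3.35708458e-04 -1.58107936e+00] [ 0.55652267  0.9395782  -3.27909917]
251.0 133.0 383.0 299.0 far edge of head top: [[682.7  35.1 222.9]
 [682.3  -4.3 222.9]]
[ 0.13 -1.2  10.07 -0.13  0.02 -0.02]
```

View pics/N.png

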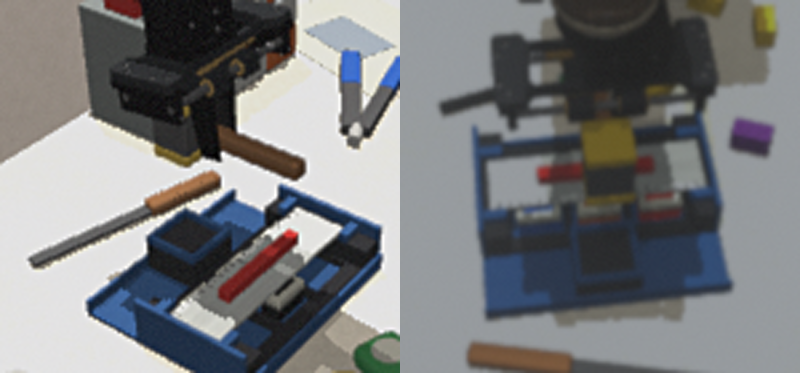

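N (16th and last picture) shows the mallet level over the case, ruler seated, pocket clear ahead of the head. From here I check by numbers only.

>>> arm_command:
  steps:
    - [0.2, -0.3, 2.5, 0, 0, 0]
    - [0.2, -0.6, 5, 0, 0, 0]
    - [0.2, -0.9, 7.5, 0, 0, 0]
    - [0.2, -1.1, 9, 0, 0, 0]
    - [0.2, -1.2, 9.6, 0, 0, 0]
    - [0.2, -1.2, 9.6, 0, 0, 0]
    - [0.2, -1.2, 9.6, 0, 0, 0]

```text
t: 41.55
eef_pos: [637.0, 11.8, 261.1]
tcp_rot: [3.027, -0.0, -1.579]
ft_force: [0.7, 0.9, -3.8]
opening: 0.187
```

```bash
python3 - <<'E'
from h import *
s=state();print(s['t'],s['eef_pos'],s['tcp_rot'],s['ft_force'],s['moment'])
print((s['eef_pos']+rot(s['tcp_rot'])@[0,0,171.3]).round(1))
for z in (83,79,76.5): print(movet([615.7,12.4,z],np.radians(-90.5),-6.8))
E
```

```text
41.55 [637.02426113  11.83375216 261.07166216] [ 3.02702680e+00 -1.15291167e-04 -1.57944352e+00] [ 0.65103631  0.89362549 -3.75320462] [ 0.02243649 -0.01396041  0.00059913]
[617.4  12.   90.9]
[-0.04  0.01  0.8  -0.24 -0.01  0.  ]
[-0.04 -0.03  1.2  -0.24 -0.01  0.  ]
[-0.04 -0.06  1.45 -0.24 -0.01  0.  ]
```

>>> arm_command:
  steps:
    - [-0.04, 0, 0.5, -0.2, 0, 0]
    - [-0.04, 0, 0.8, -0.2, 0, 0]
    - [-0.04, 0, 1, -0.2, 0, 0]
    - [-0.04, -0.03, 1.2, -0.2, 0, 0]
    - [-0.04, -0.03, 1.2, -0.2, 0, 0]
    - [-0.04, -0.03, 1.2, -0.2, 0, 0]

```text
t: 42.05
eef_pos: [635.7, 11.5, 248.6]
tcp_rot: [3.023, -0.0, -1.58]
ft_force: [0.7, -0.1, -2.4]
opening: 0.189
```

```bash
python3 - <<'E'
from h import *
s=state();print(s['t'],s['eef_pos'],s['tcp_rot'],s['ft_force'],s['moment'])
print((s['eef_pos']+rot(s['tcp_rot'])@[0,0,171.3]).round(1))
E
```

```text
42.05 [635.73051421  11.52112308 248.57320166] [ 3.02299586e+00 -1.02612790e-04 -1.58039779e+00] [ 0.67138611 -0.13456722 -2.35797469] [0.04281588 0.03972555 0.01021366]
[615.5  11.7  78.5]
```

>>> arm_command:
  steps:
    - [0, 0, 0.1, 0, 0, 0]
    - [0, 0, 0.2, 0, 0, 0]
    - [0, 0, 0.2, 0, 0, 0]
    - [0, 0, 0.2, 0, 0, 0]

```text
t: 42.38
eef_pos: [635.5, 11.6, 246.5]
tcp_rot: [3.023, -0.0, -1.58]
ft_force: [0.5, 1.1, -3.1]
opening: 0.188
```

```bash
python3 - <<'E'
from h import *
s=state();print(s['t'],s['ft_force'],s['moment'],(s['eef_pos']+rot(s['tcp_rot'])@[0,0,171.3]).round(1))
E
```

```text
42.3833 [ 0.47078187  1.10001245 -3.14882946] [0.05813568 0.01003613 0.00074478] [615.2  11.8  76.4]
```

>>> arm_command:
  steps:
    - [0, 0, 0.1, 0, 0, 0]
    - [0, 0, 0.1, 0, 0, 0]
    - [0, 0, 0.2, 0, 0, 0]
    - [0, 0, 0.2, 0, 0, 0]
    - [0, 0, 0.2, 0, 0, 0]

```text
t: 42.8
eef_pos: [635.2, 11.5, 245.0]
tcp_rot: [3.023, -0.0, -1.58]
ft_force: [-3.0, 0.4, 3.9]
opening: 0.186
```

```bash
python3 - <<'E'
from h import *
s=state();print(s['t'],s['ft_force'],s['moment'],(s['eef_pos']+rot(s['tcp_rot'])@[0,0,171.3]).round(1))
m,im=snap('wO')
b=blobs(im,(18,90,50),(36,255,255),(200,0,440,300),200)[0]; print(b[2].min(0),b[2].max(0))
E
```

```text
42.8 [-2.99505005  0.41335089  3.86200081] [0.03058104 0.39709744 0.02747577] [614.9  11.7  74.9]
[251. 134.] [383. 299.]
```

>>> arm_command:
  steps:
    - [0, 0, 0, 0, 0, 0]
    - [0, 0, 0, 0, 0, 0]
    - [0, 0, 0, 0, 0, 0]
    - [0, 0, 0, 0, 0, 0]
    - [0, 0, 0, 0, 0, 0]
  jaw: 4

```text
t: 43.27
eef_pos: [635.3, 11.6, 244.5]
tcp_rot: [3.023, -0.0, -1.58]
ft_force: [-0.7, 0.2, 0.7]
opening: 0.408
```

>>> arm_command:
  steps:
    - [0, 0.1, -1, 0, 0, 0]
    - [0, 0.3, -2.5, 0, 0, 0]
    - [0, 0.6, -5, 0, 0, 0]
    - [0, 0.9, -7.5, 0, 0, 0]
    - [0, 1.2, -10, 0, 0, 0]
    - [0, 1.7, -14, 0, 0, 0]
    - [0, 2.4, -20, 0, 0, 0]
    - [0, 2.4, -20, 0, 0, 0]
    - [0, 2.4, -20, 0, 0, 0]

```text
t: 44.02
eef_pos: [634.8, 11.7, 452.1]
tcp_rot: [3.032, -0.001, -1.58]
ft_force: [0.4, -0.0, 0.0]
opening: 0.421
```

```bash
python3 - <<'E'
from h import *
s=state();print(s['t'],s['eef_pos'],s['tcp_rot'],s['ft_force'])
print(movet([480,13,280],np.radians(-90.5),0))
m,im=snap('wP')
b=blobs(im,(18,90,50),(36,255,255),(200,0,440,300),200)[0];print('head',b[0],*blobpose(m,b,110))
for b in blobs(im,(5,80,50),(18,255,255),(250,0,400,235),60)[:2]:print('handle',b[0],*blobpose(m,b,84))
E
```

```text
44.0167 [634.77606827  11.69867508 452.11286239] [ 3.03164049e+00 -7.75062163e-04 -1.58017732e+00] [ 0.38481903 -0.04858057  0.03359559]
[ 0.02 15.38  1.78  6.3  -0.04 -0.04]
head 2460 [659.5  13.6] long axis deg 0.4 size [42.3 46.7] rect [659.1  13.4] [43.4 46.4]
handle 1411 [585.1  14.5] long axis deg 179.5 size [18.1 96.6] rect [582.2  14.8] [32.6 95. ]
handle 969 [742.9 -42.8] long axis deg 72.6 size [17.3 40. ] rect [742.8 -43.9] [42.6 17.6]
```

>>> arm_command:
  steps:
    - [0, 4, 0.4, 2, 0, 0]
    - [0, 8, 0.8, 4, 0, 0]
    - [0, 12, 1.2, 6.3, 0, 0]
    - [0, 15.4, 1.8, 6.3, 0, 0]
    - [0, 15.4, 1.8, 6.3, 0, 0]
    - [0, 15.4, 1.8, 6.3, 0, 0]
    - [0, 15.4, 1.8, 6.3, 0, 0]

```text
t: 44.65
eef_pos: [480.5, 13.0, 446.2]
tcp_rot: [3.133, -0.0, -1.58]
ft_force: [1.2, 0.2, 0.4]
opening: 0.422
```

```bash
python3 - <<'E'
from h import *
s=state();print(s['t'],s['eef_pos'],s['ft_force'])
m,im=snap('wQ')
for b in blobs(im,(18,90,50),(36,255,255),(200,0,440,235),200)[:1]:print('head',b[0],*blobpose(m,b,110))
for b in blobs(im,(5,80,50),(18,255,255),(250,0,400,235),60)[:1]:print('handle',b[0],*blobpose(m,b,84))
for b in blobs(im,(0,120,50),(4,255,255),(150,0,500,240),60)[:2]:print('rib',b[0],b[1],*blobpose(m,b,58))
ms,i1=snap('sQ','scene'); i0=cv2.imread('pics/scene0.png')
for n,P in dict(tape_roll=[421,93,10],tmeas=[430,45,13],marker=[440,-80,7],rivets=[560,420,14],purple=[526,190,15],yellow1=[375,225,15],punch=[624,289,40],file=[760,30,9],riveter=[780,-350,10]).items():
    x,y=proj(ms,P)[0].astype(int); t=cv2.cvtColor(i0,6)[y-14:y+14,x-20:x+20]; w=cv2.cvtColor(i1,6)[y-22:y+22,x-28:x+28]
    r=cv2.matchTemplate(w,t,5); _,v,_,l=cv2.minMaxLoc(r); print(n,(x,y),round(v,2),l[0]-8,l[1]-8)
E
```

```text
44.65 [480.45509913  13.00700498 446.19505315] [1.17494009 0.18675103 0.44647344]
head 722 [453.   75.1] long axis deg 97.4 size [34.7 63.4] rect [450.5  75.6] [53.2 34.4]
handle 2332 [580.1  14.4] long axis deg 179.3 size [ 17.3 115.8] rect [576.   14.8] [ 24.4 116.2]
rib 649 [282.69645609  94.14946071] [567.   49.3] long axis deg 90.3 size [13.1 50.8] rect [566.7  49.1] [49.9 12.8]
rib 610 [348.96229508  93.99016393] [566.5 -19.1] long axis deg 89.4 size [12.8 48.5] rect [566.5 -19.2] [47.8 11.8]
tape_roll (np.int64(330), np.int64(185)) 0.7 0 0
tmeas (np.int64(315), np.int64(188)) 0.71 0 0
marker (np.int64(274), np.int64(196)) 0.95 0 0
rivets (np.int64(449), np.int64(209)) 1.0 0 0
purple (np.int64(369), np.int64(208)) 0.94 0 0
yellow1 (np.int64(369), np.int64(169)) 0.93 0 0
punch (np.int64(413), np.int64(227)) 1.0 0 0
file (np.int64(326), np.int64(289)) 1.0 0 0
riveter (np.int64(171), np.int64(316)) 1.0 0 0
```

```bash
python3 -c "
from cell import *
print(job_done())"
```

```text
the job is handed in; nothing more can be done
None
```

I packed the kit, struck the stamp once, stood the mallet in its pocket and handed the job in at about 45 s of the 210 s. I have no direct confirmation that the tag was marked.

- **Boxes:** Four were out on the bench: red, orange, blue and black. I saw no green one. They sit flat in wells 5, 4, 3 and 1.
- **Ruler:** It was knocked aside during the run, so I measured it again before picking it up. It now lies on both end ledges. At the last check its rib was at x ≈ 567 mm, in line with the case's middle and square with it.
- **Stamp:** I struck one blow at a commanded speed of about 0.14 m/s. The mallet turned about 7° in the grip. Its height with that tilt puts the head at about 62 mm, which is the punch's bottom, and the contact force was about 8–9 N against the spring's 9 N. That the punch marked the tag is inferred from these figures.
- **Mallet:** I corrected the tilt before placing it. The head is at about (659.5, 13.6) mm, in the pocket, and the handle lies level across above the ruler.
- **Last checks:**
  - **Bystanders:** Image matching found no shift in the bystanders, the look-alikes I checked or the stamp. The match was weaker (0.7) for the tape roll and tape measure, possibly shadow or the arm in view, since their positions came out unchanged.
  - **One failed reading:** The final colour search for the mallet head picked up something else instead. For the head I rely on the reading taken just before, and for the handle on the final one.

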